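# Charge the print-head wiper and clear the spent ink cartridges

### The job

Stand the orange-handled wiper block upright in the cleaning tray, let go of it, press the canister's nozzle cap all the way down and let it spring back up, then stand the charged wiper flat and centred on the black parking pad; never fire the cleaner unless the wiper is standing in the tray. At any time, also put every spent ink cartridge on the bench into the crate of its own colour, blue or yellow. Leave the jar and the roll of tape where they are.

Things in the scene. Friction and masses are not known exactly. Their poses are not given: they have to be found in the camera images.
- station: fixed aluminium plate 116 (x) x 206 (y) x 4 mm carrying a shallow square tray with a green floor (its middle at y -42 mm) and a squat red and white cleaner canister (72 mm across, 88 mm tall, its axis at y +64 mm) with a round white sprung nozzle cap on top. Origin: centre of the plate's underside; y from tray to canister, z up.
- tray_mid (a point): middle of the tray's flat floor, 4 mm above the bench, axes as the station's. The floor is 104 x 104 mm inside a rim 8 mm higher than the floor and 3 mm thick.
- cap_top (a point): centre of the flat top of the white nozzle cap (38 mm across, 26 mm tall); 118 mm above the bench when up, it goes down with the cap.
- nozzle_cap (a joint): travel of the nozzle cap straight down, m: 0 up at rest, 0.010 fully down. A spring returns it: 2 N to start it moving, 7 N at the bottom. The cleaner fires towards the tray when the cap goes down past half its travel.
- wiper: loose print-head wiper block, about 350 g: base 84 (x) x 56 (y) x 20 mm (grey felt sole under a steel plate) with an upright orange handle bar, 50 mm (x) by 20 mm (y), from 20 to 75 mm above the sole. Origin: centre of the sole; z up. Grasp the handle across its 20 mm. It may stand at any yaw in the tray or on the pad.
- pad: fixed black rubber parking pad 124 (x) x 108 (y) x 8 mm with a white 90 x 62 mm rectangle marked in its middle. Origin: centre of its underside, z up.
- pad_top (a point): middle of the pad's top face, 8 mm above the bench, axes as the pad's.
- crate_blue: fixed open blue crate, outside 218 (x) x 144 (y) x 50 mm, walls and floor 4 mm. Origin: centre of its underside, z up.
- crate_yellow: fixed open yellow crate, outside 218 (x) x 144 (y) x 50 mm, walls and floor 4 mm. Origin: centre of its underside, z up.
- blue1: loose spent ink cartridge, blue: a black block 84 x 28 x 42 mm, 120 g, with a blue end cap (at +x) and a blue label on top. Origin: centre of its underside; x along its length, z up. May be absent.
- blue2: loose spent ink cartridge, blue: a black block 84 x 28 x 42 mm, 120 g, with a blue end cap (at +x) and a blue label on top. Origin: centre of its underside; x along its length, z up. May be absent.
- blue3: loose spent ink cartridge, blue: a black block 84 x 28 x 42 mm, 120 g, with a blue end cap (at +x) and a blue label on top. Origin: centre of its underside; x along its length, z up. May be absent.
- yellow1: loose spent ink cartridge, yellow: a black block 84 x 28 x 42 mm, 120 g, with a yellow end cap (at +x) and a yellow label on top. Origin: centre of its underside; x along its length, z up. May be absent.
- yellow2: loose spent ink cartridge, yellow: a black block 84 x 28 x 42 mm, 120 g, with a yellow end cap (at +x) and a yellow label on top. Origin: centre of its underside; x along its length, z up. May be absent.
- yellow3: loose spent ink cartridge, yellow: a black block 84 x 28 x 42 mm, 120 g, with a yellow end cap (at +x) and a yellow label on top. Origin: centre of its underside; x along its length, z up. May be absent.
- jar: bystander: loose closed jar, 60 mm across, 85 mm tall, origin at the centre of its underside, z up
- tape: bystander: loose white roll of tape lying flat, 90 mm across, 24 mm tall, origin at the centre of its underside, z up
Mind the look-alikes: they are no part of the job. Leave any grey or pink look-alike of the blue1 alone.

How it is judged:
By the outcome, as a careful person would: the job done as asked, in the order asked, and still so for the second after the job is handed in, with the robot touching nothing.
Of blue1, blue2, blue3, yellow1, yellow2, yellow3 only 4 to 6 are there at a start; the rules pass over those that are not, and their reading is None.
At some moment in a run one of blue1, blue2, blue3, yellow1, yellow2, yellow3 may be knocked a few centimetres aside while the robot is not near it.
Once in a run the grip may slacken for a moment while it holds something.
It also fails if it takes over 210 s, if anything falls off the work surface, if the arm or the gripper's body presses on something with over 40 N, if the wrist force passes 120 N, or if a joint passes its speed limit or range.

### The arm

A 6-joint arm with a two-finger parallel gripper is mounted at the origin on the work surface. World frame = base frame: x ahead of the robot, y to its left, z up, the work surface at z = 0. Lengths are in m, angles in degrees, forces in N, time in s.
With the tool pointing down it reaches from about 0.375 to 0.9 m from the base axis. Payload 3.1 kg.
Tool frame: the origin (TCP) lies at the very end of the fingers, on their centre line; the grasp point (between the pads) lies 19 mm behind it; z points along the fingers, y is the direction in which the jaws open and shut (so a half turn about z gives the same grasp; the last joint's range is limited). The gripper opens to 87 mm and grips with 3 to 60 N. Pads are 19 mm wide; open, the fingers measure 117 mm over their backs; the gripper's body (75 mm by 190 mm) begins 51 mm behind the grasp point.
Start: joints at [-82.706, 30.224, 82.088, -0, 67.689, -10.227], TCP at [0.188, -0.596, 0.223] pointing down, gripper open.
Joint ranges: [-176.69, 176.69], [-43.24, 126.21], [12.49, 139.97], [-82, 262], [0, 151.66], [-163.58, 163.58]. Speed limits (degrees/s): [159.86, 159.86, 180, 180, 180, 180].

### API

Orientations are given as a 3x3 rotation matrix whose columns are the frame's x, y, z axes.
In Python, from rig import read_state, capture, hand_in gives the robot as it stands. The module is installed in compiled form; this text tells all that it offers.
- The arm moves only by the tool send_rows, never from a script. Its argument "moves" is one flat list of numbers, 7 for each row, row after row: the turn, a rotation vector about the world's x, y, z in degrees, then the shift along the world's x, y, z in cm, then the gripper's target within -1 to 1 (fully open at 1, half-way at 0, shut at -1). In form: [rx, ry, rz, tx, ty, tz, hand, rx, ry, rz, tx, ty, tz, hand, ...]. A call has 1 to 20 rows; each row shifts and turns the commanded pose from where the row before left it; what a row does not reach is not made up. A row lasts 1/10 s, in which the tool goes at most 50 mm and 8.59 degrees, less where a joint would pass 70% of its speed; a pose out of reach is approached as far as the arm can. A call with a gripper value outside its range is refused whole. The fingers move at their own pace and stop on an object; the grip force is fixed at half the most. Time passes only in rows, so rows that do not move let the fingers close. It gives the time, the measured TCP pose, the force and the opening at its end, in the units of the state.
- read_state(): the state, without advancing time (a new reading comes with each control period).
- capture(name): name is "scene" or "top" or "wrist"; returns a dict with "pixels" (384x512x3 uint8, red, green, blue), "vertical_fov" (degrees; the focal length in pixels is half the picture's height over the tangent of half this angle, whatever the lens; pixels are square), "cx", "cy" (the principal point, pixels), "rvec" (rotation vector, rad) and "tvec" (3), from world to camera coordinates, as OpenCV has them. Camera axes: x right, y down, z forward; pixel columns grow to the right and rows downward; lengths in m; the calibration is good to about 2 mm. A picture is of the moment at which its call begins. There is no depth.
- hand_in(): hands the job in, once; it reports no verdict.
The state is a dict: "time_s": time; "joint_positions": joint angles; "qvel": joint speeds; "tau": joint torques, N m; "position": TCP position; "tcp_rot": TCP orientation; "force": force on the tool from outside, world axes, zero at the start; "moment": the same for the moment, N m; "opening": opening from 0.0 (shut) to 1.0 (fully open).
Only numpy, scipy, OpenCV 4.12 (cv2) and the standard library are available. Lean on these libraries where they do the work, as an engineer would, in place of code of your own. Each camera call takes 0.05 s, during which the arm holds its last target.

## Working session

There is one attempt and no reset: what is moved stays moved. The work goes in short steps, Python scripts to look and compute and a tool call to move; the robot and the scene stay as the last step left them, time stands still between calls to the robot, and variables do not carry over. Pictures are saved under pics/ and viewed, and the job is handed in when it is done.

Besides the shell and the picture viewer there is one more tool, called by a JSON object that holds its "method" and its "body". send_rows: Moves the arm, as the interface text tells. Its arguments: {"type":"object","properties":{"moves":{"type":"array","items":{"type":"number"}}},"required":["moves"]}

```bash
mkdir -p pics; cat > h.py <<'E'
import numpy as np, cv2
from rig import read_state, capture, hand_in
def cam(n):
    c=capture(n); c['n']=n; p=np.asarray(c['pixels']); c['f']=p.shape[0]/2/np.tan(np.radians(c['vertical_fov'])/2)
    c['R']=cv2.Rodrigues(np.array(c['rvec'],float))[0]; c['t']=np.array(c['tvec'],float); c['p']=p; return c
def save(c,name,s=1.5):
    cv2.imwrite('pics/'+name,cv2.resize(c['p'][:,:,::-1],None,fx=s,fy=s,interpolation=cv2.INTER_CUBIC))
def ray(c,u,v,z):
    d=c['R'].T@np.array([(u-c['cx'])/c['f'],(v-c['cy'])/c['f'],1]); o=-c['R'].T@c['t']
    return o+d*(z-o[2])/d[2]
def proj(c,P):
    q=c['R']@np.array(P)+c['t']; return c['cx']+c['f']*q[0]/q[2], c['cy']+c['f']*q[1]/q[2]
E
python3 - <<'E'
from h import *
for n in ['scene','top','wrist']:
    c=cam(n); save(c,n+'0.png'); print(n,c['f'],c['cx'],c['cy'],-c['R'].T@c['t'],c['R'][2])
s=read_state(); print(s)
E
```

```text
scene 367.96316561755566 258.063336307776 192.4220476738649 [0.89507464 0.37670678 1.06605719] [-0.40373631 -0.33233299 -0.85238006]
top 495.5415102565905 259.10695070575315 197.79759210436686 [0.14156126 0.00619461 1.78086546] [ 0.17779421  0.00627435 -0.98404769]
wrist 305.86218068719967 254.29678503166807 187.01380436795148 [ 0.25730443 -0.57440287  0.38303434] [-0.25711297 -0.0784001  -0.9631959 ]
{'time_s': 0.15, 'joint_positions': array([-8.27038587e+01,  3.02687788e+01,  8.21386406e+01,  2.44826035e-04,
        6.76904011e+01, -1.02274693e+01]), 'qvel': array([-0.04109027, -0.13691771, -0.31915393, -0.08764133, -0.07366253,
        0.0564874 ]), 'tau': array([ 5.05148921e-05, -4.40430450e+01, -1.76842761e+01,  6.33686618e-02,
        5.52885351e-02, -9.84499684e-05]), 'position': array([ 0.18814203, -0.59542312,  0.22177938]), 'tcp_rot': array([[ 9.53593476e-01,  3.01097055e-01, -2.12900861e-04],
       [ 3.01096974e-01, -9.53592021e-01,  1.69396759e-03],
       [ 3.07028092e-04, -1.67946025e-03, -9.99998543e-01]]), 'force': array([0.45618623, 0.04788909, 0.07807006]), 'moment': array([-0.03767974,  0.02512333,  0.03559943]), 'opening': 0.9966942363687767}
```

View pics/scene0.png

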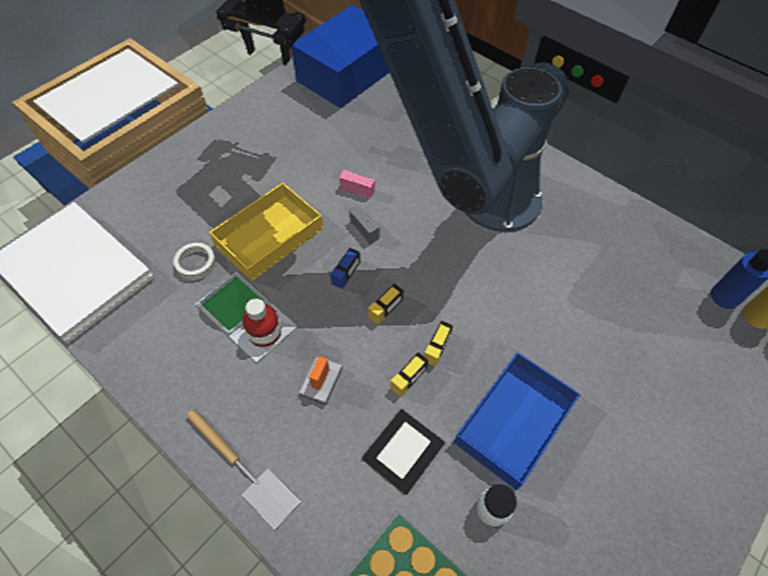

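View pics/top0.png

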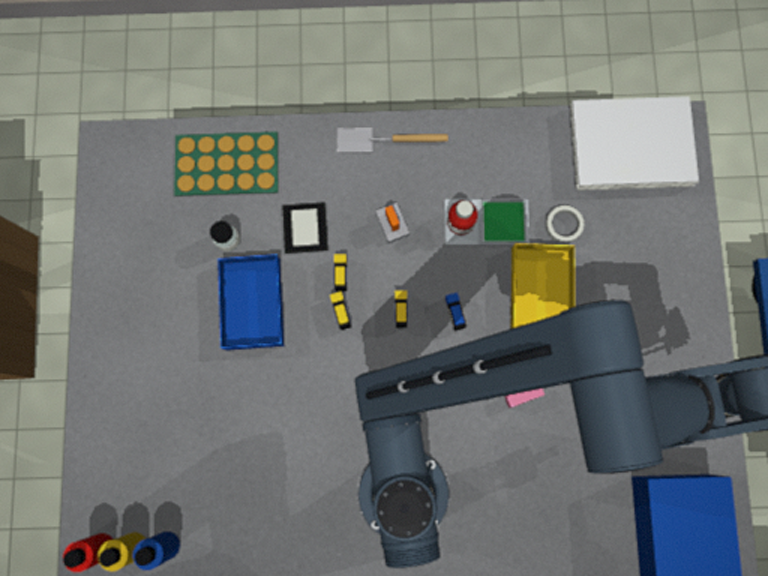

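View pics/wrist0.png

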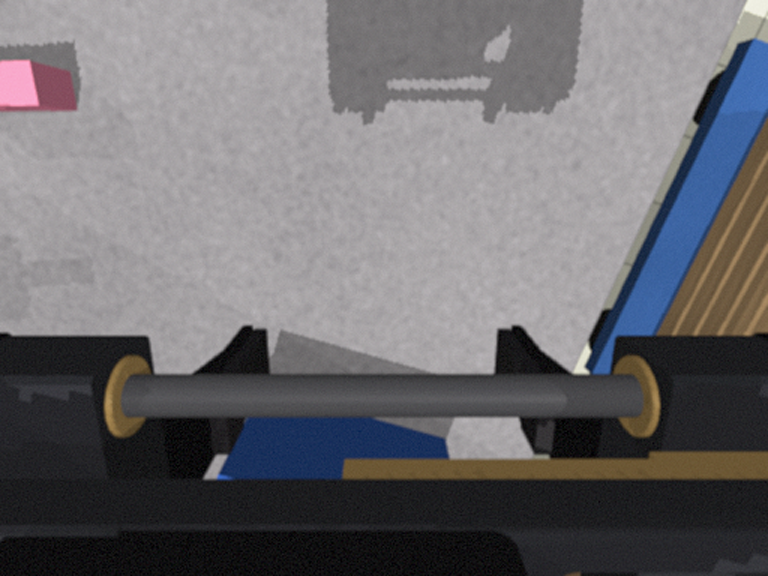

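The top view (1.5x) shows the yellow cartridges at about (340,271), (341,310) and (401,308), and a blue one at (456,311). The wiper is at (393,221), the station at (487,221), the pad at (305,228), the blue crate at (251,302) and the yellow crate at (543,290). The pink and grey look-alikes are near (525,397). The arm may hide more, so I'll zoom in.

```bash
python3 - <<'E'
from h import *
c=cam('top'); p=c['p'][120:240,130:400]; cv2.imwrite('pics/topz.png',cv2.resize(p[:,:,::-1],None,fx=2.9,fy=2.9,interpolation=cv2.INTER_CUBIC))
c=cam('scene'); p=c['p'][100:350,120:400]; cv2.imwrite('pics/scz.png',cv2.resize(p[:,:,::-1],None,fx=2.4,fy=2.4,interpolation=cv2.INTER_CUBIC))
E
```

```text
(no output)
```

View pics/topz.png

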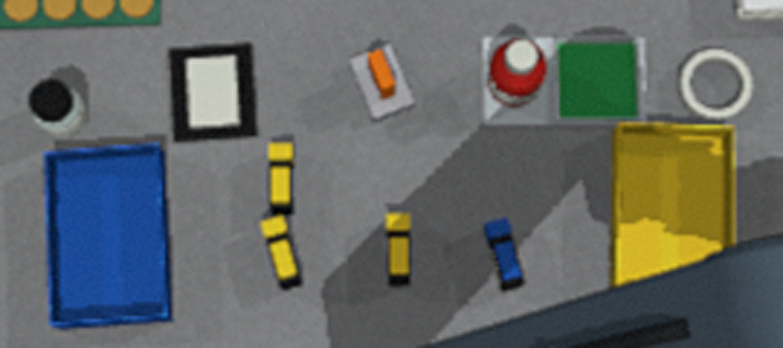

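View pics/scz.png

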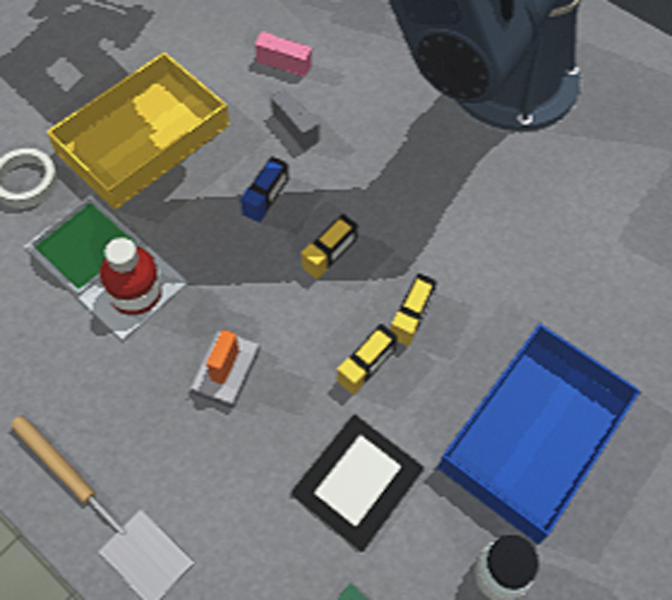

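```bash
cat >> h.py <<'E'
def mask(c,col):
    hsv=cv2.cvtColor(c['p'],cv2.COLOR_RGB2HSV); h,s,v=[hsv[:,:,i].astype(int) for i in range(3)]
    return {'yellow':(h>20)&(h<33)&(s>130)&(v>60),'blue':(h>105)&(h<128)&(s>140)&(v>40),'orange':(h>5)&(h<18)&(s>170)&(v>120),
     'green':(h>50)&(h<85)&(s>120),'white':(s<40)&(v>200),'red':((h<5)|(h>173))&(s>170)&(v>80),'black':(v<45)}[col].astype(np.uint8)
def comps(c,col,z,amin=20,roi=None):
    m=mask(c,col)
    if roi: k=np.zeros_like(m); k[roi[1]:roi[3],roi[0]:roi[2]]=1; m=m*k
    m=cv2.morphologyEx(m,cv2.MORPH_CLOSE,np.ones((3,3)))
    out=[]
    for q in cv2.findContours(m,cv2.RETR_EXTERNAL,cv2.CHAIN_APPROX_NONE)[0]:
        if cv2.contourArea(q)<amin: continue
        P=np.array([ray(c,u,v,z)[:2] for u,v in q[:,0]])
        (cx,cy),(w,h),a=cv2.minAreaRect((P*1000).astype(np.float32))
        if w<h: w,h,a=h,w,a+90
        out.append((q[:,0].mean(0).round(),np.round([cx,cy],1),round(w,1),round(h,1),round((a+90)%180-90,1)))
    return out
E
python3 - <<'E'
from h import *
for n in ['top','scene']:
    c=cam(n); print(n)
    for col,z,a in [('yellow',.042,20),('blue',.042,20),('orange',.075,15),('green',.004,200),('white',.008,100),('white',.118,50),('red',.06,50),('black',.008,400)]:
        for o in comps(c,col,z,a): print(col,z,*o)
E
```

```text
top
yellow 0.042 [ 78. 368.] [-106.7  634.3] 107.4 66.0 -72.4
yellow 0.042 [267. 204.] [432.6  -8.4] 72.1 25.0 -1.8
yellow 0.042 [226. 205.] [433.5 134.6] 79.0 28.3 16.1
yellow 0.042 [226. 179.] [526.4 132.4] 77.5 25.3 -1.1
yellow 0.042 [360. 188.] [ 472.2 -350.7] 205.4 150.1 -3.4
blue 0.042 [104. 366.] [-104.6  557.3] 104.0 63.9 -65.6
blue 0.042 [457. 351.] [ -84.1 -632.9] 226.3 213.8 88.4
blue 0.042 [303. 206.] [ 421.2 -136.8] 74.6 30.3 10.4
blue 0.042 [509. 203.] [ 408.  -858.6] 223.5 28.3 -6.8
blue 0.042 [167. 201.] [456.4 347.7] 223.3 147.6 2.5
orange 0.075 [261. 144.] [644.6   4.6] 50.9 19.9 19.4
green 0.004 [335. 147.] [ 645.  -271.2] 94.4 92.1 88.1
white 0.008 [203. 151.] [643.5 221.1] 83.0 55.2 2.3
white 0.008 [377. 149.] [ 633.1 -421.2] 80.9 77.4 -3.9
white 0.008 [423.  94.] [ 842.5 -610.1] 290.1 219.4 90.0
white 0.118 [203. 151.] [612.4 207.7] 77.9 51.8 2.3
white 0.118 [377. 149.] [ 602.6 -394.7] 75.9 72.6 -3.9
white 0.118 [423.  94.] [ 799.  -571.9] 272.1 205.8 90.0
red 0.06 [ 53. 370.] [-110.   723.3] 63.4 62.3 -66.4
red 0.06 [308. 145.] [ 640.  -162.6] 64.7 53.7 70.3
bl
[... 1175 characters left out ...]
649.2 -163. ] 33.6 31.9 -26.5
white 0.118 [129. 172.] [ 655.4 -344.1] 77.8 75.5 -48.5
white 0.118 [ 45. 178.] [ 835.6 -526.7] 269.9 205.3 -90.0
white 0.118 [70. 62.] [ 473.6 -919.1] 282.8 212.2 0.1
red 0.06 [173. 214.] [ 649.8 -162.2] 66.0 59.2 -21.0
black 0.008 [269. 300.] [646.5 223. ] 123.3 105.5 2.5
black 0.008 [308. 127.] [ 47.5 -83.7] 144.2 95.2 76.5
black 0.008 [288.  70.] [-168.9 -368.7] 542.1 111.6 56.1
black 0.008 [386.  45.] [-576.6 -117.2] 329.0 137.2 89.7
black 0.008 [342.  49.] [-454.2 -271.4] 350.9 194.5 53.2
black 0.008 [474.  25.] [-985.4  105.1] 391.9 241.8 43.8
black 0.008 [257.  14.] [-380.1 -688.6] 249.3 148.0 56.1
black 0.008 [175.  17.] [ -68.9 -984.4] 307.0 301.3 27.6
```

Both views agree. The wiper handle is at about (0.645, 0.005) with yaw about 19°. The tray is at (0.645, -0.271), the cap at about (0.648, -0.164), and the pad at (0.644, 0.222) with yaw about 2°. Next I'll move near the wiper and look with the wrist camera.

{"method": "send_rows", "body": {"moves": [0,0,0,2,2.9,0,1,0,0,0,2,2.9,0,1,0,0,0,2,2.9,0,1,0,0,0,2,2.9,0,1,0,0,0,2,2.9,0,1,0,0,0,2,2.9,0,1,0,0,0,2,2.9,0,1,0,0,0,2,2.9,0,1,0,0,0,2,2.9,0,1,0,0,0,2,2.9,0,1,0,0,0,2,2.9,0,1,0,0,0,2,2.9,0,1,0,0,0,2,2.9,0,1,0,0,0,2,2.9,0,1,0,0,0,2,2.9,0,1,0,0,0,2,2.9,0,1,0,0,0,2,2.9,0,1,0,0,0,2,2.9,0,1,0,0,0,2,2.9,0,1,0,0,0,2,2.9,0,1]}}

```text
time_s: 2.35
position: [0.5889, -0.0146, 0.2226]
tcp_rot: [[0.954, 0.301, 0.0], [0.301, -0.954, -0.0], [0.0, 0.0, -1.0]]
force: [0.4, -0.9, -0.4]
opening: 1.0
```

```bash
python3 - <<'E'
from h import *
c=cam('wrist'); save(c,'w1.png'); s=read_state(); print(s['position'],s['tcp_rot'][:,0])
print(comps(c,'orange',.075))
c=cam('top'); save(c,'t1.png')
E
```

```text
[ 0.59214264 -0.01036108  0.22287952] [0.95280754 0.30352019 0.00576983]
[(array([253., 111.]), array([648.7,   5.6]), 46.8, 17.7, 20.6)]
```

View pics/w1.png

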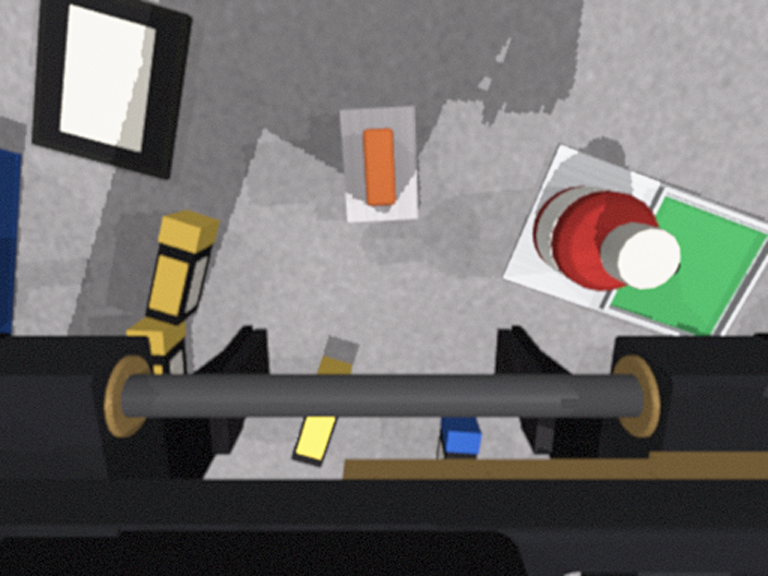

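View pics/t1.png

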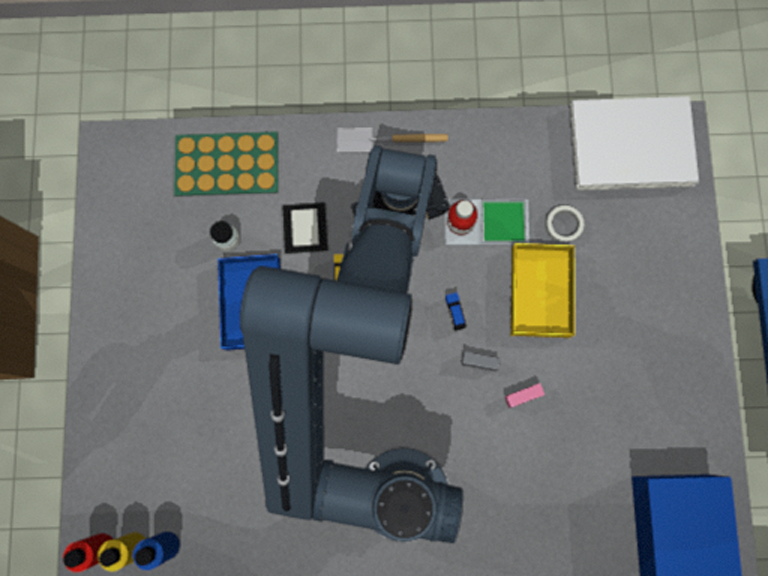

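The wrist view shows the wiper at (379,165) with its handle upright. The top view shows only four cartridges, three yellow and one blue, plus the grey and pink look-alikes. I'll measure again now the arm has settled.

```bash
python3 - <<'E'
from h import *
c=cam('wrist'); s=read_state(); print(s['position'],s['tcp_rot'][:,0])
print(comps(c,'orange',.075)); print('pad',comps(c,'white',.008,100)); 
print([ray(c,u,v,.02) for u,v in [(227,73),(277,71),(279,145),(231,148)]])
print('cap',comps(c,'white',.118,400))
E
```

```text
[ 0.58897048 -0.01428688  0.22244035] [9.52562913e-01 3.04341478e-01 4.02250466e-04]
[(array([254., 113.]), array([648.5,   5.7]), 47.1, 17.6, 20.7)]
pad [(array([433., 175.]), array([ 643. , -232.8]), 50.7, 49.9, 27.6), (array([472., 142.]), array([ 697.2, -265.1]), 97.4, 22.3, -81.9), (array([258., 139.]), array([623.5,  -3.3]), 57.6, 35.1, -67.8), (array([429., 127.]), array([ 694.5, -199.8]), 26.1, 19.1, 88.6), (array([382., 175.]), array([ 646.6, -201.1]), 156.0, 115.2, 88.4), (array([69., 50.]), array([644.9, 222.8]), 90.2, 60.6, 2.5)]
[array([0.6798897 , 0.04797135, 0.02      ]), array([ 0.69898531, -0.00467367,  0.02      ]), array([ 0.62146271, -0.03376556,  0.02      ]), array([0.60056932, 0.01960836, 0.02      ])]
cap [(array([433., 175.]), array([ 647.7, -162.2]), 35.9, 35.3, 27.6), (array([258., 139.]), array([6.339e+02, 2.000e-01]), 40.8, 24.8, -67.8), (array([382., 175.]), array([ 650.2, -139.7]), 110.4, 81.5, 88.4), (array([69., 50.]), array([649. , 160.2]), 63.8, 42.9, 2.5)]
```

{"method": "send_rows", "body": {"moves": [0,0,1,2,0.7,0,1,0,0,1,2,0.7,0,1,0,0,1,2,0.6,0,1,0,0,0,0,0,-4,1,0,0,0,0,0,-4,1,0,0,0,0,0,-4,1,0,0,0,0,0,-3,1,0,0,0,0,0,-2,1,0,0,0,0,0,-1.5,1,0,0,0,0,0,-0.6,1,0,0,0,0,0,0,1,0,0,0,0,0,0,1,0,0,0,0,0,0,-1,0,0,0,0,0,0,-1,0,0,0,0,0,0,-1,0,0,0,0,0,0,-1,0,0,0,0,0,0,-1,0,0,0,0,0,0,-1]}}

```text
time_s: 4.3
position: [0.6481, 0.0041, 0.0316]
tcp_rot: [[0.937, 0.351, -0.0], [0.351, -0.937, 0.0], [-0.0, -0.0, -1.0]]
force: [-0.5, -0.3, 0.6]
opening: 0.541
```

```bash
python3 - <<'E'
from h import *
c=cam('wrist'); save(c,'w2.png'); s=read_state(); print(s['position'],s['tcp_rot'][:,0],s['opening'],s['force'])
E
```

```text
[0.64815435 0.00407877 0.03150239] [ 9.36532667e-01  3.50580320e-01 -5.66758732e-05] 0.4984752526277993 [-0.57440033  0.07952708  0.03186081]
```

View pics/w2.png

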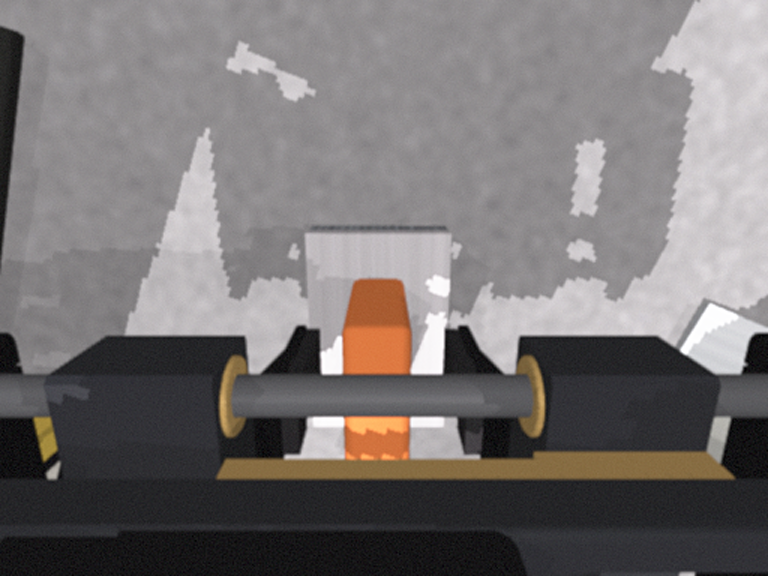

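The jaws straddle the handle at (377,370) and are still closing. I'll finish closing and lift.

{"method": "send_rows", "body": {"moves": [0,0,0,0,0,0,-1,0,0,0,0,0,0,-1,0,0,0,0,0,0,-1,0,0,0,0,0,0,-1,0,0,0,0,0,0,-1,0,0,0,0,0,0,-1,0,0,0,0,0,0,-1,0,0,0,0,0,1,-1,0,0,0,0,0,2,-1,0,0,0,0,0,3,-1,0,0,0,0,0,3,-1,0,0,0,0,0,3,-1,0,0,0,0,0,3,-1,0,0,0,0,0,0,-1,0,0,0,0,0,0,-1]}}

```text
time_s: 5.85
position: [0.6478, 0.0037, 0.1814]
tcp_rot: [[0.937, 0.35, 0.0], [0.35, -0.937, -0.0], [-0.0, 0.0, -1.0]]
force: [-0.5, -0.5, -4.2]
opening: 0.225
```

```bash
python3 - <<'E'
from h import *
c=cam('wrist'); save(c,'w3.png'); s=read_state(); print(s['position'],s['tcp_rot'][:,0],s['opening'],s['force'])
E
```

```text
[0.64674011 0.00399069 0.17991457] [ 0.936577    0.35044876 -0.00303171] 0.2275735733399005 [-0.07758871  0.55171467 -4.49919314]
```

View pics/w3.png

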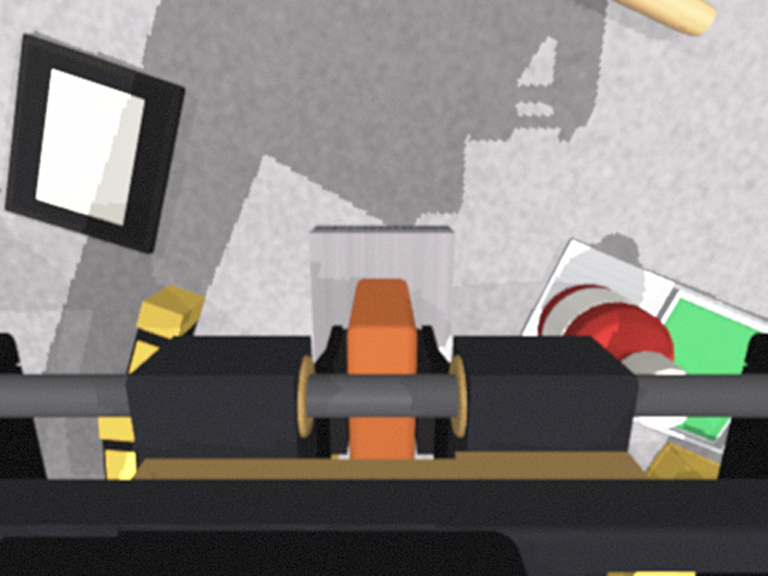

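{"method": "send_rows", "body": {"moves": [0,0,4,0,-1.5,0.5,-1,0,0,7,0,-2.5,0.5,-1,0,0,7,0,-2.5,0,-1,0,0,7,0,-2.5,0,-1,0,0,7,0,-2.5,0,-1,0,0,7,-0.3,-2.5,0,-1,0,0,7,0,-2.5,0,-1,0,0,7,0,-2.5,0,-1,0,0,7,0,-2.5,0,-1,0,0,5,0,-2.5,0,-1,0,0,3,0,-2.5,0,-1,0,0,0,0,-1.2,0,-1,0,0,0,0,-0.5,0,-1,0,0,0,0,0,-2,-1,0,0,0,0,0,-2,-1,0,0,0,0,0,-2,-1,0,0,0,0,0,-2,-1,0,0,0,0,0,0,-1,0,0,0,0,0,0,-1,0,0,0,0,0,0,-1]}}

```text
time_s: 7.9
position: [0.6461, -0.2778, 0.1127]
tcp_rot: [[0.026, 1.0, 0.002], [1.0, -0.026, -0.001], [-0.001, 0.002, -1.0]]
force: [0.9, -0.2, -3.9]
opening: 0.223
```

```bash
python3 - <<'E'
from h import *
c=cam('wrist'); save(c,'w4.png'); s=read_state(); print(s['position'],s['tcp_rot'][:,0],s['opening'],s['force'])
c=cam('scene'); save(c,'s4.png')
E
```

```text
[ 0.64619577 -0.27811911  0.11306193] [ 0.02562256  0.99967088 -0.00127505] 0.22882069793611265 [ 0.75822036  0.18634668 -3.82197501]
```

View pics/w4.png

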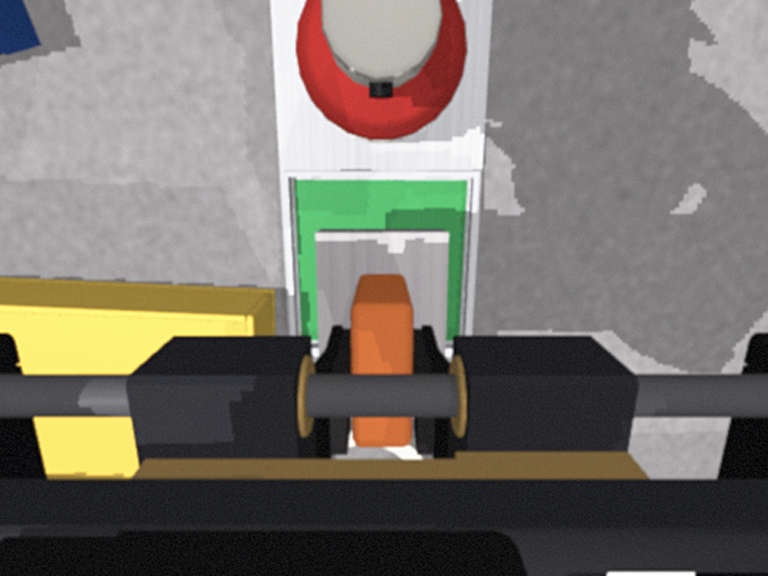

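View pics/s4.png

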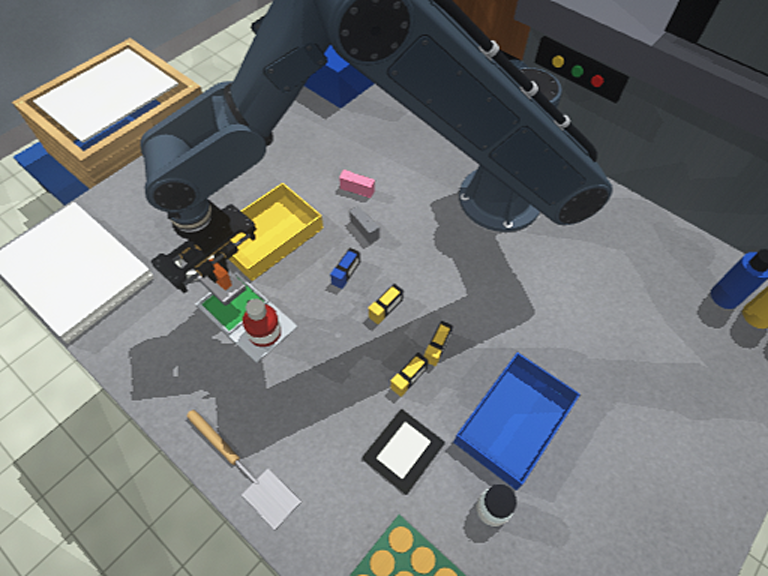

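The wiper is held square over the green tray, 5 mm too far in -y. I'll correct that, lower it and release.

{"method": "send_rows", "body": {"moves": [0,0,0,0,0.5,-1,-1,0,0,0,-0.1,0,-2,-1,0,0,0,0,0,-2,-1,0,0,0,0,0,-1.5,-1,0,0,0,0,0,-0.6,-1,0,0,0,0,0,-0.3,-1,0,0,0,0,0,-0.3,-1,0,0,0,0,0,0,-1,0,0,0,0,0,0,-1]}}

```text
time_s: 8.9
position: [0.6441, -0.2753, 0.0439]
tcp_rot: [[0.024, 1.0, 0.001], [1.0, -0.024, -0.005], [-0.005, 0.001, -1.0]]
force: [-14.4, 2.2, 35.3]
opening: 0.227
```

Contact came 8 mm too high, which is the rim's height. I'll back off and look.

{"method": "send_rows", "body": {"moves": [0,0,0,0,0,1,-1,0,0,0,0,0,0.5,-1,0,0,0,0,0,0,-1]}}

```text
time_s: 9.2
position: [0.6447, -0.273, 0.0497]
tcp_rot: [[0.026, 1.0, 0.001], [1.0, -0.026, -0.0], [-0.0, 0.001, -1.0]]
force: [-0.0, 0.1, -4.0]
opening: 0.231
```

```bash
python3 - <<'E'
from h import *
c=cam('wrist'); save(c,'w5.png'); s=read_state(); print(s['position'],s['tcp_rot'],s['opening'],s['force'])
for n,r in [('scene',(140,120,240,220)),('top',(280,110,380,180))]:
    c=cam(n); p=c['p'][r[1]:r[3],r[0]:r[2]]; cv2.imwrite(f'pics/z5{n}.png',cv2.resize(p[:,:,::-1],None,fx=5,fy=5,interpolation=cv2.INTER_CUBIC))
E
```

```text
[ 0.64421136 -0.27265376  0.0487989 ] [[ 2.57062221e-02  9.99669501e-01 -2.81915836e-04]
 [ 9.99669463e-01 -2.57061084e-02  3.99821624e-04]
 [ 3.92442524e-04 -2.92100556e-04 -9.99999880e-01]] 0.22437940352580746 [-0.98790073 -0.94093821 -4.74936612]
```

View pics/w5.png

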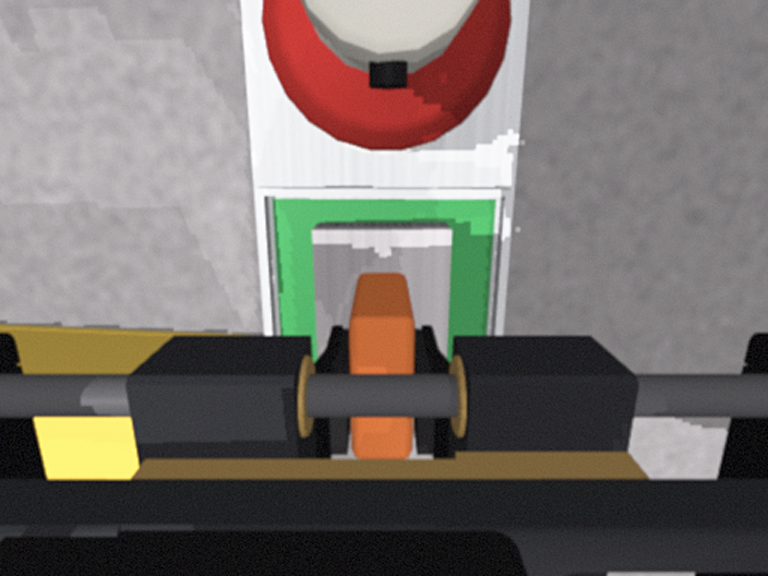

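View pics/z5scene.png

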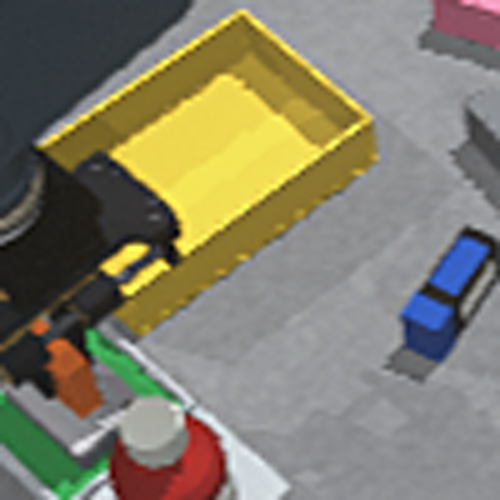

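View pics/z5top.png

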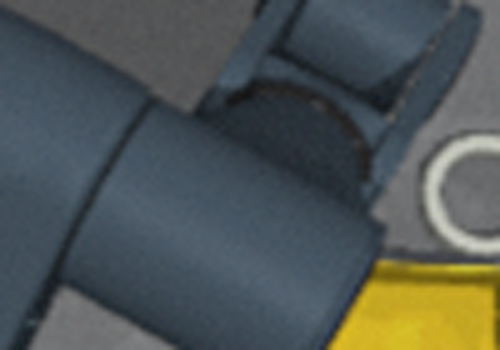

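```bash
python3 - <<'E'
from h import *
c=cam('wrist'); s=read_state(); print(s['position'],s['force'],s['moment'])
f=lambda u,v,z:ray(c,u/1.5,v/1.5,z).round(4)
print('front edge steel top',f(313,230,.0375),f(451,230,.0375))
print('front edge sole',f(313,224,.0175),f(451,224,.0175))
print('rim inner +y',f(275,198,.012),f(492,198,.012)); print('rim outer',f(265,190,.012),f(505,190,.012))
print('handle top far',f(361,274,.0925),f(403,274,.0925))
g=mask(c,'green'); ys,xs=np.nonzero(g); print(xs.min(),xs.max(),ys.min(),ys.max())
print('plate cor',f(247,5,.004),f(527,5,.004)); print(f(263,330,.012),f(505,330,.012))
E
```

```text
[ 0.64356137 -0.27234888  0.04785367] [-0.88799598  0.77738181 -4.93868434] [ 0.01776461 -0.07205712 -0.01413613]
front edge steel top [ 0.6179 -0.2271  0.0375] [ 0.6699 -0.2284  0.0375]
front edge sole [ 0.6149 -0.2277  0.0175] [ 0.6728 -0.2292  0.0175]
rim inner +y [ 0.5986 -0.217   0.012 ] [ 0.6908 -0.2193  0.012 ]
rim outer [ 0.5947 -0.2136  0.012 ] [ 0.6962 -0.2161  0.012 ]
handle top far [ 0.6384 -0.2304  0.0925] [ 0.6495 -0.2306  0.0925]
0 509 58 383
plate cor [ 0.5922 -0.1416  0.004 ] [ 0.7037 -0.1445  0.004 ]
[ 0.5878 -0.2768  0.012 ] [ 0.6991 -0.2795  0.012 ]
```

The geometry shows the wiper is centred over the tray. Its apparent width shows it slid about 8–10 mm down in the grip, so that contact was the tray floor. I'll lower it gently and release.

{"method": "send_rows", "body": {"moves": [0,0,0,0,0,-0.2,-1,0,0,0,0,0,-0.1,-1,0,0,0,0,0,0,-1]}}

```text
time_s: 9.7
position: [0.6438, -0.2727, 0.0457]
tcp_rot: [[0.026, 1.0, -0.001], [1.0, -0.026, 0.001], [0.001, -0.001, -1.0]]
force: [-0.1, -0.2, -3.9]
opening: 0.226
```

{"method": "send_rows", "body": {"moves": [0,0,0,0,0,-0.1,-1,0,0,0,0,0,-0.1,-1,0,0,0,0,0,0,-1]}}

```text
time_s: 10.0
position: [0.6441, -0.2729, 0.0444]
tcp_rot: [[0.026, 1.0, -0.0], [1.0, -0.026, 0.0], [0.0, -0.0, -1.0]]
force: [-0.2, 0.8, -5.1]
opening: 0.23
```

{"method": "send_rows", "body": {"moves": [0,0,0,0,0,-0.1,-1,0,0,0,0,0,-0.1,-1,0,0,0,0,0,0,-1]}}

```text
time_s: 10.3
position: [0.6443, -0.2728, 0.0441]
tcp_rot: [[0.026, 1.0, 0.0], [1.0, -0.026, -0.0], [-0.0, 0.0, -1.0]]
force: [-3.1, 1.6, 4.1]
opening: 0.228
```

{"method": "send_rows", "body": {"moves": [0,0,0,0,0,0,1,0,0,0,0,0,0,1,0,0,0,0,0,0,1,0,0,0,0,0,0,1,0,0,0,0,0,0,1,0,0,0,0,0,0,1,0,0,0,0,0,0,1,0,0,0,0,0,0,1,0,0,0,0,0,1,1,0,0,0,0,0,2,1,0,0,0,0,0,3,1,0,0,0,0,0,4,1,0,0,0,0,0,4,1,0,0,0,0,-2,2,1,0,0,0,0,-3,0,1,0,0,0,0,-2,0,-1,0,0,0,0,0,0,-1,0,0,0,0,0,0,-1,0,0,0,0,0,0,-1]}}

```text
time_s: 12.2
position: [0.6437, -0.3415, 0.2015]
tcp_rot: [[0.025, 1.0, -0.002], [1.0, -0.025, 0.002], [0.002, -0.002, -1.0]]
force: [0.2, -0.0, 0.7]
opening: 0.722
```

```bash
python3 - <<'E'
from h import *
c=cam('wrist'); save(c,'w6.png'); s=read_state(); print(s['position'],s['tcp_rot'][:,0],s['opening'],s['force'])
print('orange',comps(c,'orange',.079)); print('cap',comps(c,'white',.118,300)); print('green',comps(c,'green',.004,200))
E
```

```text
[ 0.64391279 -0.3413677   0.20162616] [0.02479366 0.99969092 0.00182595] 0.6748516274258418 [ 0.30323916 -0.37621862 -0.25250088]
orange [(array([253., 104.]), array([ 643.4, -271.3]), 45.9, 17.4, 88.6)]
cap [(array([246., 220.]), array([ 634.6, -367.8]), 64.1, 48.7, -1.4), (array([256., 152.]), array([ 643.2, -307.1]), 67.7, 7.3, -1.4), (array([505., 194.]), array([ 854.8, -348.2]), 81.0, 12.6, 89.9), (array([249., 103.]), array([ 643.6, -270.8]), 60.4, 40.0, 88.4), (array([252.,  65.]), array([ 644.8, -245.9]), 93.3, 79.1, 87.7)]
green [(array([255., 101.]), array([ 644.3, -269.8]), 97.5, 97.2, -1.6)]
```

View pics/w6.png

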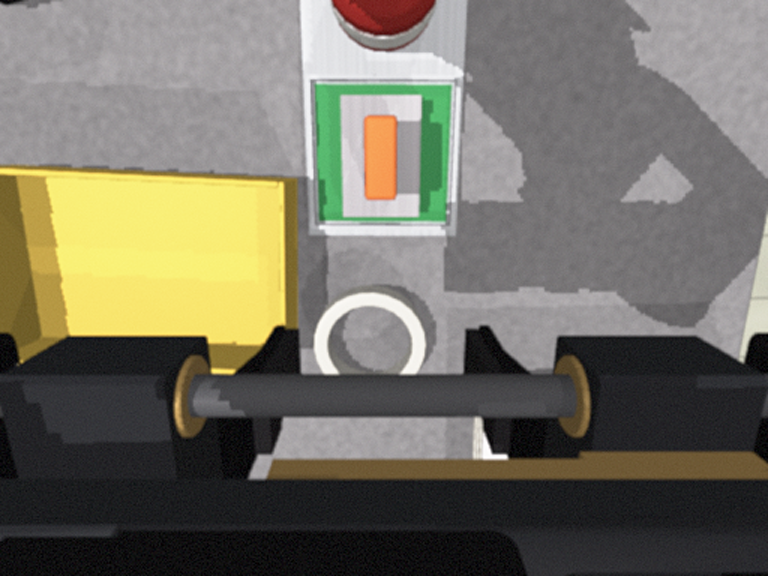

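The wiper stands upright and centred in the tray. I'll move the closed fingers over the cap.

{"method": "send_rows", "body": {"moves": [0,0,0,0,1.5,0,-1,0,0,0,0,2.5,0,-1,0,0,0,0,2.5,0,-1,0,0,0,0,2.5,0,-1,0,0,0,0,2.5,0,-1,0,0,0,0.3,2.5,0,-1,0,0,0,0,2.5,0,-1,0,0,0,0,1.2,0,-1,0,0,0,0,0,-2,-1,0,0,0,0,0,-2,-1,0,0,0,0,0,-2,-1,0,0,0,0,0,-1.2,-1,0,0,0,0,0,0,-1,0,0,0,0,0,0,-1]}}

```text
time_s: 13.65
position: [0.6475, -0.166, 0.1309]
tcp_rot: [[0.026, 1.0, 0.0], [1.0, -0.026, -0.0], [-0.0, 0.0, -1.0]]
force: [-0.6, -0.5, 0.4]
opening: 0.003
```

```bash
python3 - <<'E'
from h import *
s=read_state(); print(s['position'],s['opening'],s['force'])
for n,r in [('scene',(120,130,240,240))]:
    c=cam(n); p=c['p'][r[1]:r[3],r[0]:r[2]]; cv2.imwrite(f'pics/z7{n}.png',cv2.resize(p[:,:,::-1],None,fx=5,fy=5,interpolation=cv2.INTER_CUBIC))
c=cam('wrist'); save(c,'w7.png')
E
```

```text
[ 0.64746843 -0.1659866   0.13086841] 0.0025426753276555766 [-0.6347284  -0.50670912  0.35230195]
```

View pics/z7scene.png

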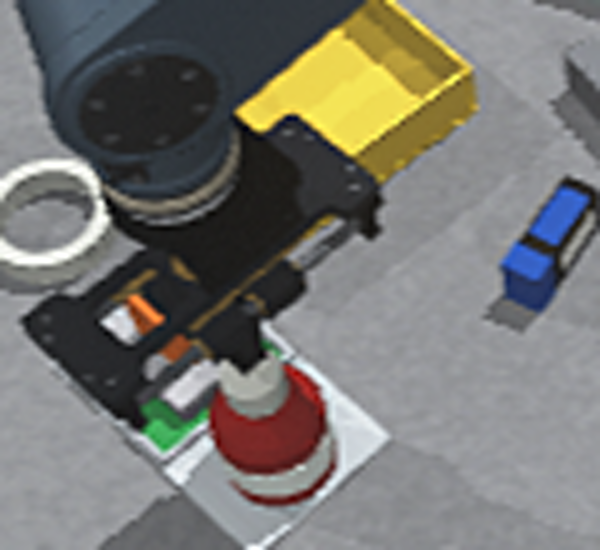

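View pics/w7.png

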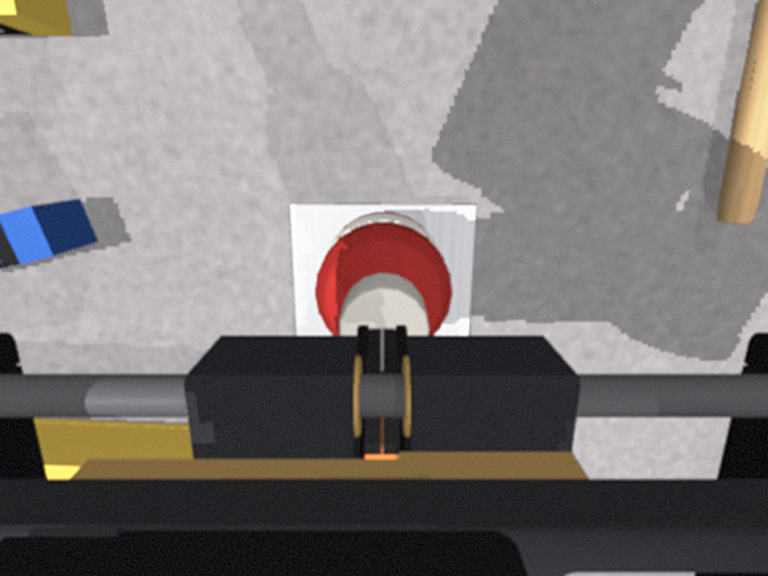

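The closed fingers are over the cap's middle. I'll press slowly.

{"method": "send_rows", "body": {"moves": [0,0,0,0,0.2,-0.8,-1,0,0,0,0,0,-0.3,-1,0,0,0,0,0,-0.3,-1,0,0,0,0,0,-0.3,-1,0,0,0,0,0,-0.3,-1,0,0,0,0,0,-0.3,-1,0,0,0,0,0,-0.2,-1,0,0,0,0,0,0,-1]}}

```text
time_s: 14.55
position: [0.6471, -0.1638, 0.1083]
tcp_rot: [[0.026, 1.0, 0.0], [1.0, -0.026, -0.0], [-0.0, 0.0, -1.0]]
force: [-5.0, 2.2, 14.6]
opening: 0.006
```

Reading 14.6 N at z 0.108, so the cap is at its stop. I'll hold briefly, then lift and fly back to view it.

{"method": "send_rows", "body": {"moves": [0,0,0,0,0,-0.1,-1,0,0,0,0,0,0,-1,0,0,0,0,0,0,-1,0,0,0,0,0,0.3,-1,0,0,0,0,0,0.5,-1,0,0,0,0,0,1,-1,0,0,0,0,0,2,-1,0,0,0,0,0,3,-1,0,0,0,0,0,3,1,0,0,0,0,-2,0,1,0,0,0,0,-3,0,1,0,0,0,0,-4,0,1,0,0,0,0,-4,0,1,0,0,0,0,-3,0,1,0,0,0,0,-1.5,0,1,0,0,0,0,0,0,1,0,0,0,0,0,0,1]}}

```text
time_s: 16.25
position: [0.6468, -0.338, 0.2016]
tcp_rot: [[0.026, 1.0, -0.001], [1.0, -0.026, 0.002], [0.002, -0.001, -1.0]]
force: [0.7, 0.1, -0.8]
opening: 0.74
```

```bash
python3 - <<'E'
from h import *
s=read_state(); print(s['position'],s['opening'],s['force'])
c=cam('wrist'); save(c,'w8.png'); print('orange',comps(c,'orange',.079)); print('cap',comps(c,'white',.118,300))
c=cam('scene'); save(c,'s8.png'); print(comps(c,'white',.118,50,(150,190,190,220))); c=cam('top');save(c,'t8.png')
for col in ('yellow','blue'):print(col,comps(c,col,.042,60,(190,150,320,240)))
E
```

```text
[ 0.64676047 -0.33799014  0.20163465] 0.7404459801977834 [ 0.69712534  0.11355403 -0.79336033]
orange [(array([250., 108.]), array([ 642.9, -271.3]), 46.3, 17.2, 88.8)]
cap [(array([323., 295.]), array([ 709.6, -434.6]), 28.4, 24.6, 88.7), (array([243., 222.]), array([ 635.5, -365.7]), 63.5, 46.1, -1.4), (array([504., 198.]), array([ 857.1, -349.3]), 68.7, 15.0, 89.7), (array([253., 155.]), array([ 644.6, -306.1]), 69.6, 7.3, -1.4), (array([246., 107.]), array([ 644.5, -270. ]), 60.1, 40.0, 88.5), (array([247.,  66.]), array([ 645.8, -242.8]), 94.1, 79.2, 87.5)]
[]
yellow [(array([226., 204.]), array([435.6, 135.2]), 74.6, 28.3, 16.1), (array([226., 179.]), array([526.4, 132.4]), 77.4, 25.3, -1.1)]
blue [(array([303., 205.]), array([ 421.9, -138.1]), 75.6, 29.5, 12.4)]
```

View pics/w8.png

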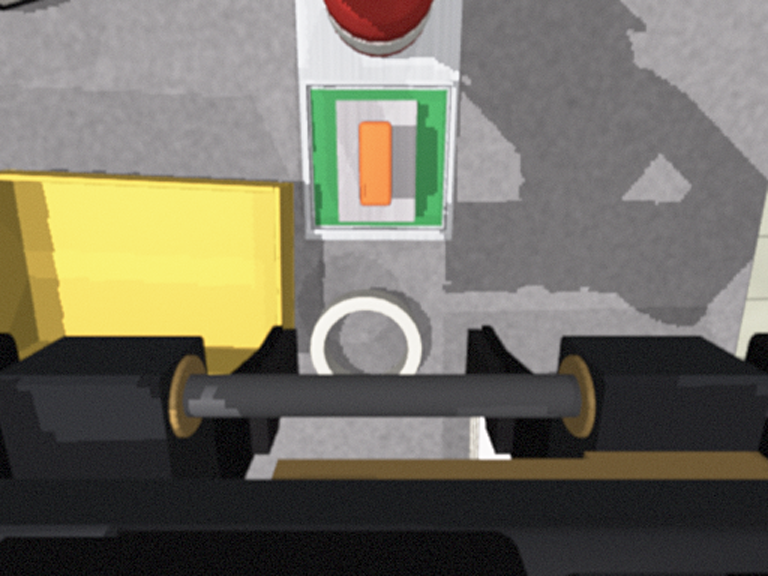

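View pics/s8.png

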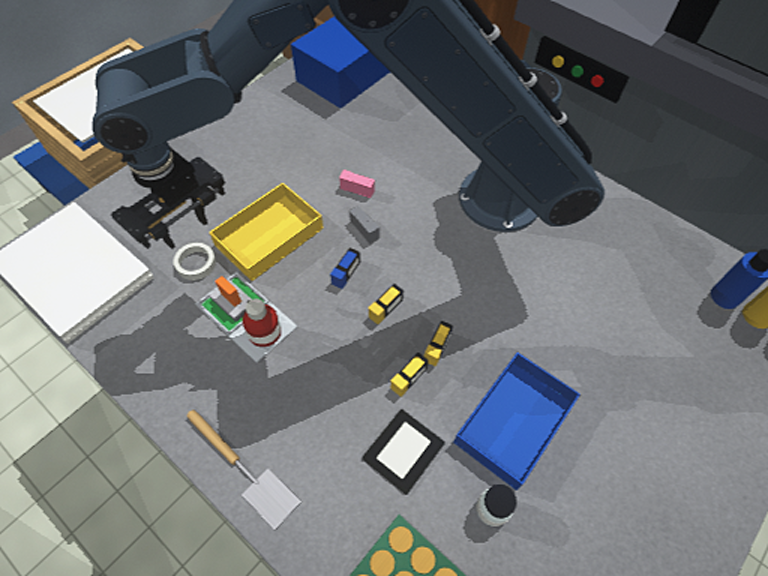

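The cap is back at its original place in the scene view and the wiper still stands. I'll grasp the charged wiper again.

{"method": "send_rows", "body": {"moves": [0,0,0,-0.3,2.2,0,1,0,0,0,0,2.5,0,1,0,0,0,0,2,0,1,0,0,0,0,0,-3,1,0,0,0,0,0,-3,1,0,0,0,0,0,-3,1,0,0,0,0,0,-3,1,0,0,0,0,0,-2.5,1,0,0,0,0,0,-1.5,1,0,0,0,0,0,-0.6,1,0,0,0,0,0,0,1,0,0,0,0,0,0,-1,0,0,0,0,0,0,-1,0,0,0,0,0,0,-1,0,0,0,0,0,0,-1,0,0,0,0,0,0,-1,0,0,0,0,0,0,-1,0,0,0,0,0,0,-1,0,0,0,0,0,0,-1,0,0,0,0,0,0,-1]}}

```text
time_s: 18.4
position: [0.6441, -0.272, 0.0365]
tcp_rot: [[0.026, 1.0, -0.0], [1.0, -0.026, 0.0], [0.0, -0.0, -1.0]]
force: [0.2, 0.0, 0.5]
opening: 0.265
```

{"method": "send_rows", "body": {"moves": [0,0,0,0,0,0,-1,0,0,0,0,0,0,-1,0,0,0,0,0,0,-1,0,0,0,0,0,0,-1,0,0,0,0,0,0,-1]}}

```text
time_s: 18.9
position: [0.6442, -0.272, 0.0365]
tcp_rot: [[0.026, 1.0, 0.0], [1.0, -0.026, -0.0], [-0.0, 0.0, -1.0]]
force: [1.0, -0.2, -2.3]
opening: 0.227
```

```bash
python3 - <<'E'
from h import *
s=read_state(); print(s['position'],s['opening'],s['force'])
c=cam('wrist'); save(c,'w9.png')
E
```

```text
[ 0.64421211 -0.27201768  0.03647527] 0.22737186220416153 [ 0.97474141 -0.21891408 -2.28762557]
```

View pics/w9.png

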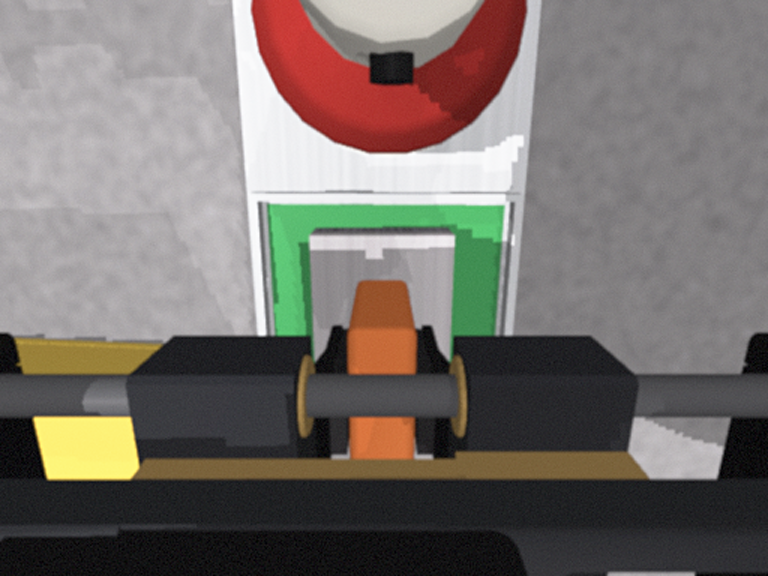

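{"method": "send_rows", "body": {"moves": [0,0,0,0,0,1,-1,0,0,0,0,0,2,-1,0,0,0,0,0,3,-1,0,0,0,0,0,4,-1,0,0,0,0,0,4,-1,0,0,0,0,0,1.5,-1,0,0,0,0,0,0,-1]}}

```text
time_s: 19.65
position: [0.6454, -0.2727, 0.1945]
tcp_rot: [[0.026, 1.0, 0.005], [1.0, -0.026, -0.003], [-0.003, 0.005, -1.0]]
force: [-0.0, -0.9, -4.5]
opening: 0.226
```

{"method": "send_rows", "body": {"moves": [0,0,-3,0,1.5,0,-1,0,0,-4.5,0,2.6,0,-1,0,0,-4.5,0,2.6,0,-1,0,0,-4.5,0,2.6,0,-1,0,0,-4.5,0,2.6,0,-1,0,0,-4.5,0,2.6,0,-1,0,0,-4.5,0,2.6,0,-1,0,0,-4.5,0,2.6,0,-1,0,0,-4.5,0,2.6,0,-1,0,0,-4.5,0,2.6,0,-1,0,0,-4.5,0,2.6,0,-1,0,0,-4.5,0,2.6,0,-1,0,0,-4.5,0,2.6,0,-1,0,0,-4.5,0,2.6,0,-1,0,0,-4.5,0,2.6,0,-1,0,0,-4.5,0,2.6,0,-1,0,0,-4.5,0,2.6,0,-1,0,0,-4.5,0,2.6,0,-1,0,0,-4.5,0,2.6,0,-1,0,0,-2.5,0,1.3,0,-1]}}

```text
time_s: 21.65
position: [0.6416, 0.2261, 0.1877]
tcp_rot: [[0.999, 0.035, -0.007], [0.035, -0.999, -0.0], [-0.007, -0.0, -1.0]]
force: [-0.4, -0.4, -4.3]
opening: 0.222
```

```bash
python3 - <<'E'
from h import *
c=cam('wrist')
c=cam('wrist')
s=read_state(); print(s['position'],s['opening'],s['force'],s['tcp_rot'][:,0]);save(c,'w10.png')
c=cam('scene'); save(c,'s10.png')
E
```

```text
[0.64168424 0.22588387 0.18795764] 0.22528951726506943 [-0.21295948 -0.20181326 -4.64231613] [ 0.99925009  0.03820273 -0.0063094 ]
```

View pics/w10.png

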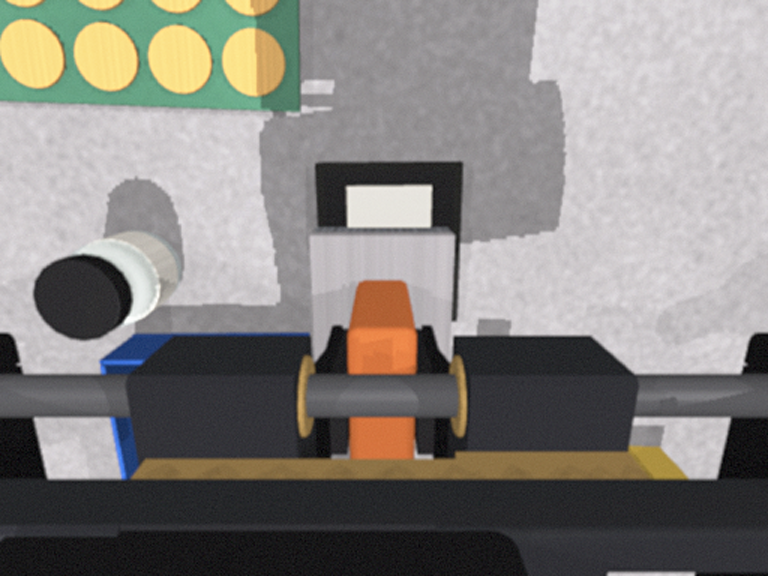

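View pics/s10.png

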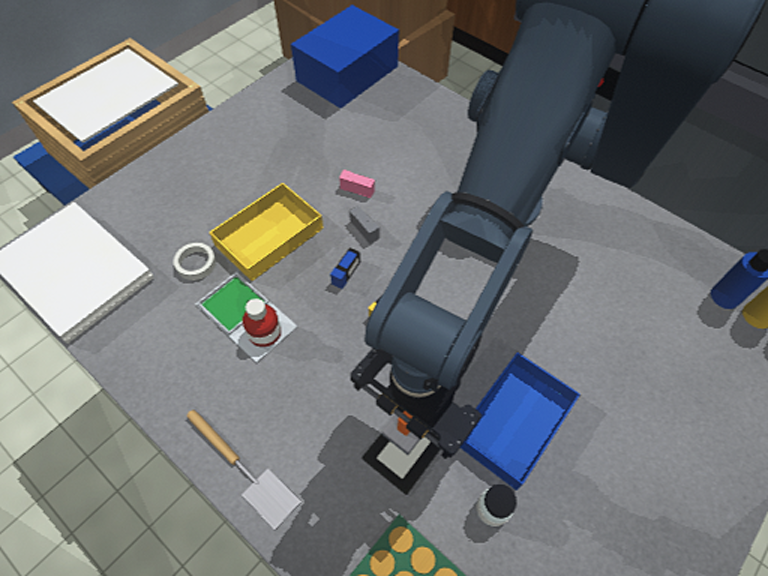

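```bash
python3 - <<'E'
from h import *
c=cam('wrist'); s=read_state(); print(s['position'],s['tcp_rot'][:,0],s['tcp_rot'][:,2])
f=lambda u,v,z:ray(c,u/1.5,v/1.5,z).round(4)
print('pad far corners',f(315,163,.008),f(463,163,.008),'white far',f(347,184,.008),f(433,184,.008))
print('handle',f(350,328,.155+.075),f(415,328,.155+.075))
E
```

```text
[0.64256792 0.22345803 0.18892445] [ 0.9993052   0.03695055 -0.00487668] [-0.00481688 -0.00170723 -0.99998694]
pad far corners [0.7043 0.2738 0.008 ] [0.7084 0.1672 0.008 ] white far [0.6903 0.2505 0.008 ] [0.6927 0.1878 0.008 ]
handle [0.6674 0.2333 0.23  ] [0.6681 0.2152 0.23  ]
```

{"method": "send_rows", "body": {"moves": [0,0,0,0,0,0,-1,0,0,0,0,0,0,-1,0,0,0,0,0,0,-1,0,0,0,0,0,0,-1]}}

```text
time_s: 22.25
position: [0.6444, 0.2234, 0.1917]
tcp_rot: [[0.999, 0.035, 0.0], [0.035, -0.999, -0.0], [0.0, 0.0, -1.0]]
force: [0.5, 0.9, -4.6]
opening: 0.227
```

```bash
python3 - <<'E'
from h import *
c=cam('wrist'); s=read_state(); print(s['position'],s['tcp_rot'][:,0],s['tcp_rot'][:,2])
cv2.imwrite('pics/w11.png',cv2.resize(c['p'][90:260,180:340,::-1],None,fx=4,fy=4,interpolation=cv2.INTER_CUBIC))
E
```

```text
[0.64433927 0.22352679 0.19173152] [9.99398157e-01 3.46879402e-02 2.64699351e-04] [ 2.64437526e-04  1.21357680e-05 -9.99999965e-01]
```

View pics/w11.png

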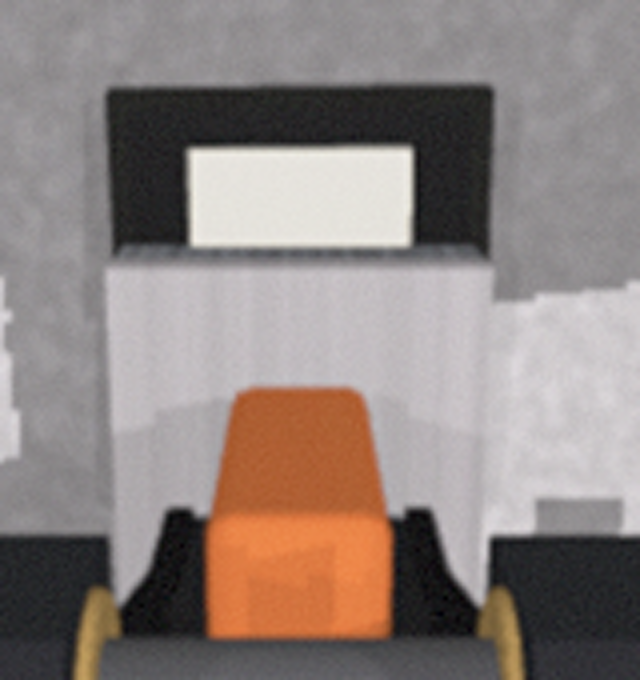

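```bash
python3 - <<'E'
from h import *
c=cam('wrist'); s=read_state(); print(s['position'],-c['R'].T@c['t'],c['R'][2])
f=lambda x,y,z:ray(c,180+x/4-.4,90+y/4-.4,z)[:2].round(4)
e=np.array([.9994,.035])
for n,a,b,z,h in [('pad',(107,90),(493,88),.008,.062),('white',(188,147),(414,147),.008,.045),('base',(107,265),(493,265),.1795,.042),('handle',(207,515),(389,515),.2345,.025)]:
    A,B=f(*a,z),f(*b,z); print(n,A,B,np.linalg.norm(A-B).round(4),((A+B)/2-h*e).round(4),np.degrees(np.arctan2((A-B)[1],(A-B)[0])).round(1)-90)
E
```

```text
[0.64430917 0.22369145 0.19174892] [0.71681551 0.22519669 0.35308339] [-0.26897701 -0.00864913 -0.96310776]
pad [0.7038 0.2776] [0.7081 0.1719] 0.1058 [0.644  0.2226] 2.299999999999997
white [0.6892 0.2553] [0.6914 0.1926] 0.0627 [0.6453 0.2224] 2.0
base [0.6859 0.2517] [0.6878 0.1965] 0.0552 [0.6449 0.2226] 2.0
handle [0.6699 0.2332] [0.6706 0.2143] 0.0189 [0.6453 0.2229] 2.0999999999999943
```

The pad centre (0.6446, 0.2225) and the wiper centre (0.645, 0.2227) agree within 1 mm. Lowering straight down.

{"method": "send_rows", "body": {"moves": [0,0,0,0,0,-2,-1,0,0,0,0,0,-3,-1,0,0,0,0,0,-3,-1,0,0,0,0,0,-3,-1,0,0,0,0,0,-2,-1,0,0,0,0,0,-1,-1,0,0,0,0,0,0,-1,0,0,0,0,0,-0.3,-1,0,0,0,0,0,0,-1,0,0,0,0,0,0,-1]}}

```text
time_s: 23.35
position: [0.6451, 0.2242, 0.0499]
tcp_rot: [[0.999, 0.035, 0.002], [0.035, -0.999, 0.0], [0.002, -0.0, -1.0]]
force: [-0.2, -0.4, -4.3]
opening: 0.225
```

{"method": "send_rows", "body": {"moves": [0,0,0,0,0,-0.3,-1,0,0,0,0,0,-0.2,-1,0,0,0,0,0,-0.2,-1,0,0,0,0,0,0,-1]}}

```text
time_s: 23.75
position: [0.6438, 0.2239, 0.0411]
tcp_rot: [[0.999, 0.035, -0.001], [0.035, -0.999, -0.0], [-0.001, 0.0, -1.0]]
force: [1.2, 0.3, -4.1]
opening: 0.224
```

{"method": "send_rows", "body": {"moves": [0,0,0,0,-0.1,-0.1,-1,0,0,0,0,0,0,-1,0,0,0,0,0,0,-1]}}

```text
time_s: 24.05
position: [0.6442, 0.2229, 0.0405]
tcp_rot: [[0.999, 0.035, 0.0], [0.035, -0.999, -0.0], [0.0, 0.0, -1.0]]
force: [-0.8, -1.0, -4.3]
opening: 0.227
```

{"method": "send_rows", "body": {"moves": [0,0,0,0,0,-0.1,-1,0,0,0,0,0,-0.1,-1,0,0,0,0,0,0,-1]}}

```text
time_s: 24.35
position: [0.6443, 0.2229, 0.0404]
tcp_rot: [[0.999, 0.035, 0.0], [0.035, -0.999, -0.0], [0.0, 0.0, -1.0]]
force: [-1.9, -1.2, 6.3]
opening: 0.226
```

Contact with the pad. Release, lift and back off for a look.

{"method": "send_rows", "body": {"moves": [0,0,0,0,0,0,1,0,0,0,0,0,0,1,0,0,0,0,0,0,1,0,0,0,0,0,0,1,0,0,0,0,0,0,1,0,0,0,0,0,0,1,0,0,0,0,0,0,1,0,0,0,0,0,0,1,0,0,0,0,0,1,1,0,0,0,0,0,2,1,0,0,0,0,0,3,1,0,0,0,0,0,4,1,0,0,0,0,0,4,1,0,0,0,-2,-1,3,1,0,0,0,-3,-2,1,1,0,0,0,-4,-2,0,1,0,0,0,-4,-2,0,1,0,0,0,-4,-2,0,1,0,0,0,0,0,0,1,0,0,0,0,0,0,1]}}

```text
time_s: 26.35
position: [0.474, 0.1328, 0.2196]
tcp_rot: [[0.999, 0.034, 0.002], [0.034, -0.999, 0.0], [0.002, -0.0, -1.0]]
force: [1.0, -0.3, 0.1]
opening: 0.999
```

```bash
python3 - <<'E'
from h import *
c=cam('wrist'); s=read_state(); print(s['position'],s['opening'])
save(c,'w12.png'); print(comps(c,'orange',.083)); print(comps(c,'yellow',.042,100))
E
```

```text
[0.47561148 0.13307559 0.21974324] 0.999608180246026
[(array([167.,   9.]), array([619.1, 215.2]), 27.6, 18.8, -88.0)]
[(array([372., 217.]), array([419.8,  -8.1]), 46.2, 24.3, -0.3), (array([252., 213.]), array([420.2, 133.3]), 45.5, 23.7, 15.1), (array([373., 181.]), array([465.2,  -1.6]), 40.6, 28.3, 88.6), (array([247., 177.]), array([464.2, 143.5]), 28.6, 27.9, 14.6), (array([253., 133.]), array([513.2, 135.3]), 45.7, 23.9, -0.8), (array([255.,  94.]), array([554.7, 134.6]), 27.6, 20.5, 89.3)]
```

View pics/w12.png

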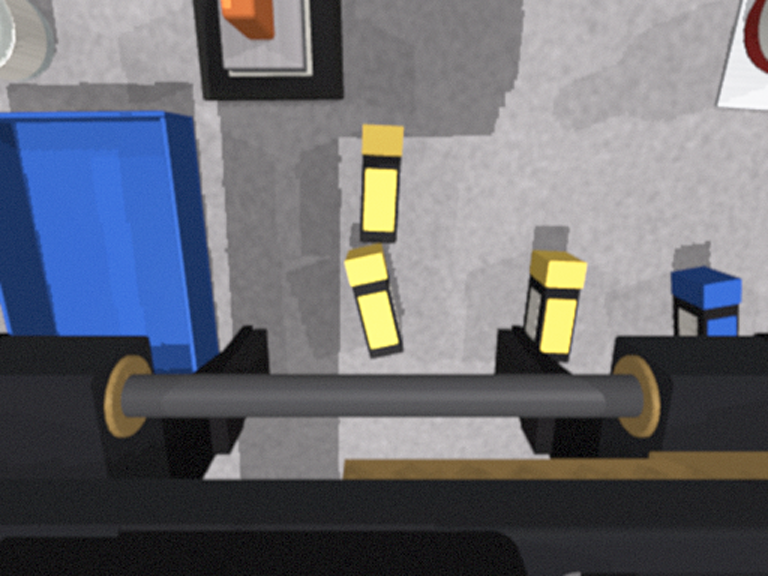

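The wiper sits on the pad. Yellow A is centred at about (0.523, 0.134) with yaw about 0. I'll grasp it.

{"method": "send_rows", "body": {"moves": [0,0,-1.2,2.5,0.1,0,1,0,0,-1.3,2.4,0,0,1,0,0,0,0,0,-4,1,0,0,0,0,0,-4,1,0,0,0,0,0,-4,1,0,0,0,0,0,-4,1,0,0,0,0,0,-3,1,0,0,0,0,0,-1.5,1,0,0,0,0,0,-0.5,1,0,0,0,0,0,0,1,0,0,0,0,0,0,-1,0,0,0,0,0,0,-1,0,0,0,0,0,0,-1,0,0,0,0,0,0,-1,0,0,0,0,0,0,-1,0,0,0,0,0,0,-1,0,0,0,0,0,0,-1,0,0,0,0,0,0,-1,0,0,0,0,0,0,-1,0,0,0,0,0,0,-1]}}

```text
time_s: 28.4
position: [0.5232, 0.1341, 0.0085]
tcp_rot: [[1.0, -0.008, -0.0], [-0.008, -1.0, 0.0], [-0.0, -0.0, -1.0]]
force: [-0.0, 0.5, 0.1]
opening: 0.319
```

```bash
python3 - <<'E'
from h import *
c=cam('wrist'); s=read_state(); print(s['position'],s['opening'],s['force'])
save(c,'w13.png'); c=cam('top'); save(c,'t13.png'); print(comps(c,'yellow',.05,1000)); print(comps(c,'blue',.05,1000))
E
```

```text
[0.52316896 0.13405525 0.0085326 ] 0.32079558470283004 [0.04564985 0.92719632 1.01969347]
[(array([362., 193.]), array([ 461. , -345.6]), 223.7, 146.4, -4.2)]
[(array([457., 351.]), array([ -83.1, -630. ]), 225.1, 212.8, 88.4)]
```

View pics/w13.png

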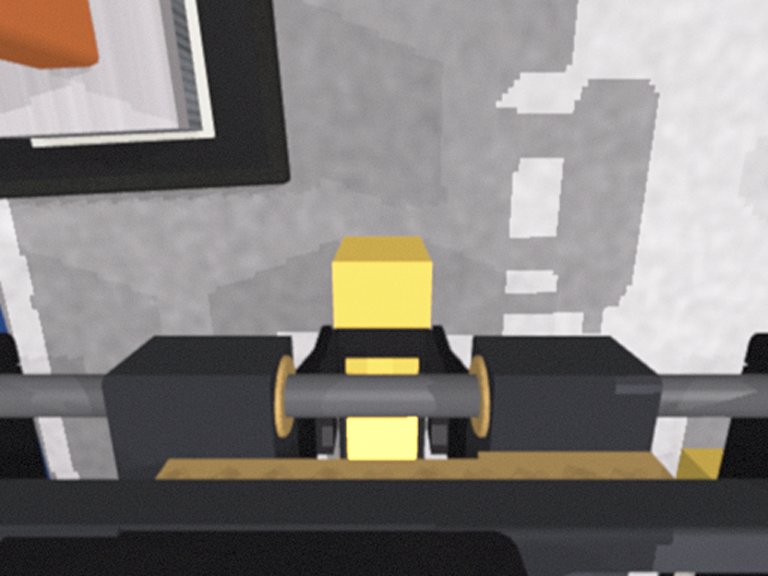

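View pics/t13.png

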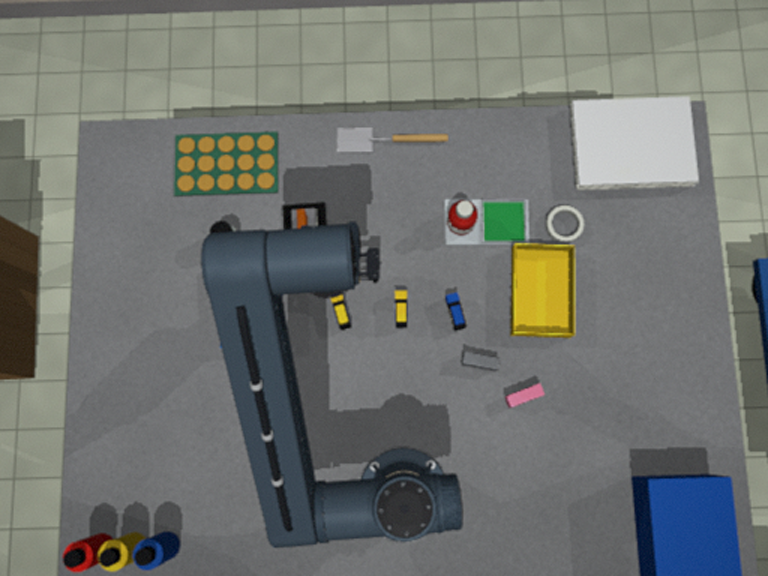

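Yellow A is gripped at 28 mm. I'll lift it and carry it to the yellow crate.

{"method": "send_rows", "body": {"moves": [0,0,0,0,0,1.5,-1,0,0,0,0,0,3,-1,0,0,0,0,0,4,-1,0,0,0,0,-1,4,-1,0,0,-0.5,0,-2,2,-1,0,0,-0.5,0,-3,0.5,-1,0,0,-0.5,0,-4,0,-1,0,0,-0.5,-0.3,-4,0,-1,0,0,-0.5,-0.3,-4,0,-1,0,0,0,-0.3,-4,0,-1,0,0,0,0,-4,0,-1,0,0,0,0,-4,0,-1,0,0,0,0,-4,0,-1,0,0,0,0,-4,0,-1,0,0,0,0,-4,0,-1,0,0,0,0,-2.5,0,-1,0,0,0,0,-1.2,0,-1,0,0,0,0,0,0,-1,0,0,0,0,0,0,-1]}}

```text
time_s: 30.4
position: [0.5136, -0.3214, 0.158]
tcp_rot: [[0.999, -0.052, -0.001], [-0.052, -0.999, 0.002], [-0.002, -0.002, -1.0]]
force: [-0.5, -0.4, -0.9]
opening: 0.314
```

```bash
python3 - <<'E'
from h import *
c=cam('wrist'); s=read_state(); print(s['position'],s['opening'],s['force'],s['tcp_rot'][:,0])
save(c,'w14.png')
E
```

```text
[ 0.51371641 -0.32095246  0.1581792 ] 0.3216433890090731 [ 0.14987731  0.27583882 -1.48562717] [ 0.9987027  -0.05089799 -0.00151745]
```

View pics/w14.png

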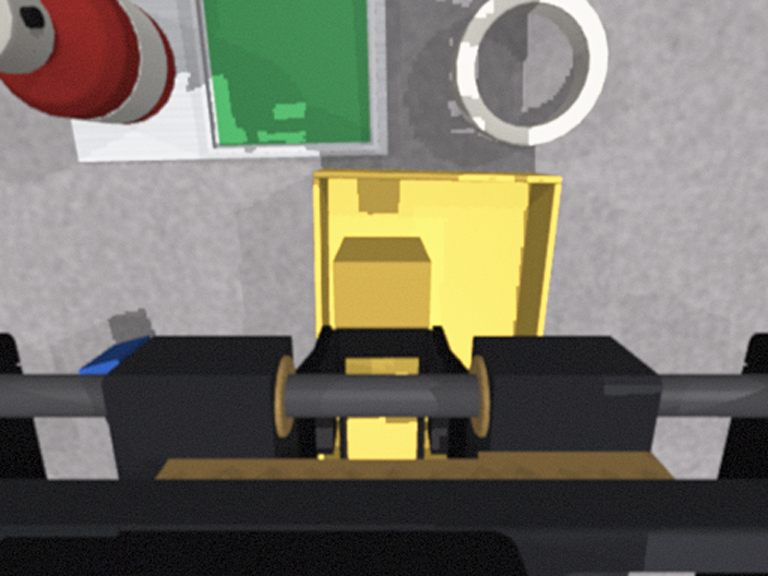

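```bash
python3 - <<'E'
from h import *
c=cam('wrist'); s=read_state(); print(s['position'])
f=lambda u,v,z:ray(c,u/1.5,v/1.5,z).round(4)
print('rim far corners',f(314,173,.05),f(561,178,.05),f(320,330,.05),f(543,335,.05))
E
```

```text
[ 0.51389166 -0.32087069  0.15831932]
rim far corners [ 0.5765 -0.286   0.05  ] [ 0.5666 -0.4272  0.05  ] [ 0.4804 -0.2811  0.05  ] [ 0.4701 -0.4213  0.05  ]
```

Crate centre is (0.463, -0.349). I'll shift 8 mm in -y for finger clearance, lower and release part-open.

{"method": "send_rows", "body": {"moves": [0,0,0,0,-0.8,0,-1,0,0,0,0,0,-2,-1,0,0,0,0,0,-4,-1,0,0,0,0,0,-4,-1,0,0,0,0,0,-2.5,-1,0,0,0,0,0,-1.2,-1,0,0,0,0,0,-0.4,-1,0,0,0,0,0,0,-1,0,0,0,0,0,0,0,0,0,0,0,0,0,0,0,0,0,0,0,0,0,0,0,0,0,0,0,0,0,0,0,0,0,3,0,0,0,0,0,0,4,0,0,0,0,0,0,4,0,0,0,0,0,0,4,1,0,0,0,0,1,2,1,0,0,0,0,0,0,1]}}

```text
time_s: 32.3
position: [0.5158, -0.3216, 0.1917]
tcp_rot: [[0.999, -0.051, 0.006], [-0.051, -0.999, -0.005], [0.006, 0.005, -1.0]]
force: [1.1, -0.5, 0.4]
opening: 0.689
```

```bash
python3 - <<'E'
from h import *
c=cam('wrist'); s=read_state(); print(s['position'],s['opening'],s['force'])
save(c,'w15.png');
for n in('top','scene'):
  c=cam(n)
  for col in('yellow','blue'):
    print(n,col,[x for x in comps(c,col,.042,30) if 380<x[1][0]<700 and abs(x[1][1])<250])
  save(c,n+'15.png')
E
```

```text
[ 0.51479452 -0.32114594  0.18940892] 0.7343918254831524 [-0.24759015  0.00514824  0.02361796]
top yellow [(array([226., 205.]), array([433.5, 134.6]), 76.8, 28.3, 16.1)]
top blue []
scene yellow [(array([291., 230.]), array([443.6, 138.7]), 93.1, 30.5, 18.3), (array([255., 203.]), array([443.,  -3.]), 91.5, 40.7, 0.7)]
scene blue [(array([228., 179.]), array([ 434.9, -134.1]), 97.9, 37.3, 24.8)]
```

View pics/w15.png

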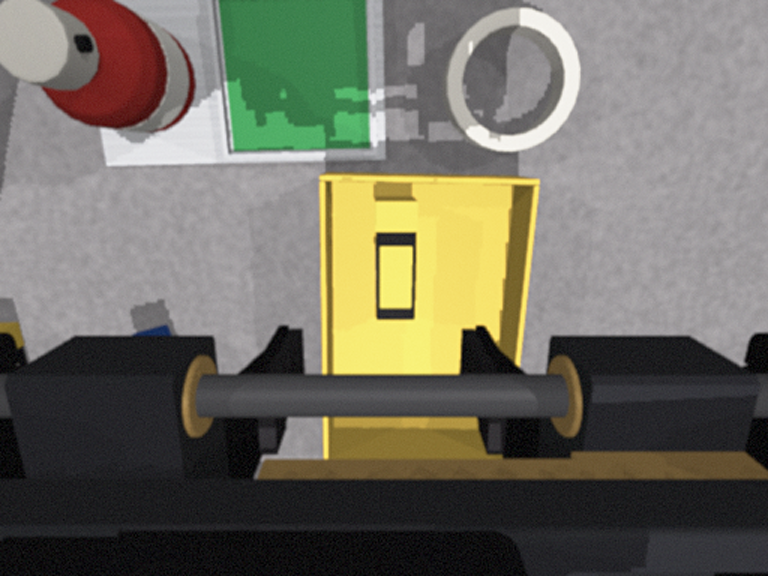

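View pics/scene15.png

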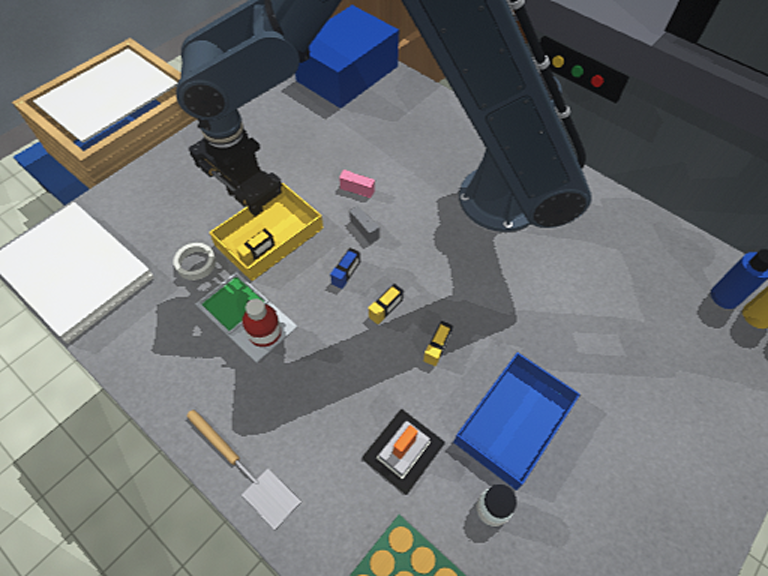

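A is in the crate. Next is the middle yellow; I'll approach and look.

{"method": "send_rows", "body": {"moves": [0,0,0,-0.5,1.5,0.5,1,0,0,0.5,-1.2,3,0.5,1,0,0,0.5,-1.2,3,0.5,1,0,0,0.5,-1.2,3,0.5,1,0,0,0.5,-1.2,3,0.5,1,0,0,0.5,-1.2,3,0.5,1,0,0,0.5,-1.2,3,0,1,0,0,0,-1.2,3,0,1,0,0,0,-1.2,3,0,1,0,0,0,-1.2,3,0,1,0,0,0,-0.6,2,0,1,0,0,0,0,0.8,0,1,0,0,0,0,0,0,1,0,0,0,0,0,0,1,0,0,0,0,0,0,1]}}

```text
time_s: 33.95
position: [0.3959, -0.0088, 0.2174]
tcp_rot: [[1.0, -0.001, 0.0], [-0.001, -1.0, -0.0], [0.0, 0.0, -1.0]]
force: [0.1, 0.3, 0.8]
opening: 0.999
```

```bash
python3 - <<'E'
from h import *
c=cam('wrist'); s=read_state(); print(s['position'],s['opening'],s['force'],s['tcp_rot'][:,0])
save(c,'w16.png');
for col in('yellow','blue'): print(col,*comps(c,col,.042,80),sep='\n')
E
```

```text
[ 0.39577386 -0.00884428  0.21745922] 0.9963404360569054 [0.64314176 0.59438511 0.48274025] [ 9.99999614e-01 -8.52545566e-04  2.10172575e-04]
yellow
(array([253., 147.]), array([420.2,  -8.8]), 45.3, 23.5, -0.6)
(array([125., 147.]), array([419.9, 133.1]), 46.3, 23.7, 15.4)
(array([254., 108.]), array([461.2,  -8.7]), 26.8, 19.6, 90.0)
(array([117., 109.]), array([461.6, 136.6]), 43.3, 21.4, -77.0)
(array([495., 108.]), array([ 454.6, -254. ]), 212.8, 60.2, 12.7)
blue
(array([373., 156.]), array([ 409.5, -141.2]), 45.9, 23.2, 12.6)
(array([364., 118.]), array([ 450.6, -126.6]), 38.0, 23.7, -77.4)
(array([  9., 136.]), array([427.2, 250.5]), 166.2, 37.1, -12.6)
```

View pics/w16.png

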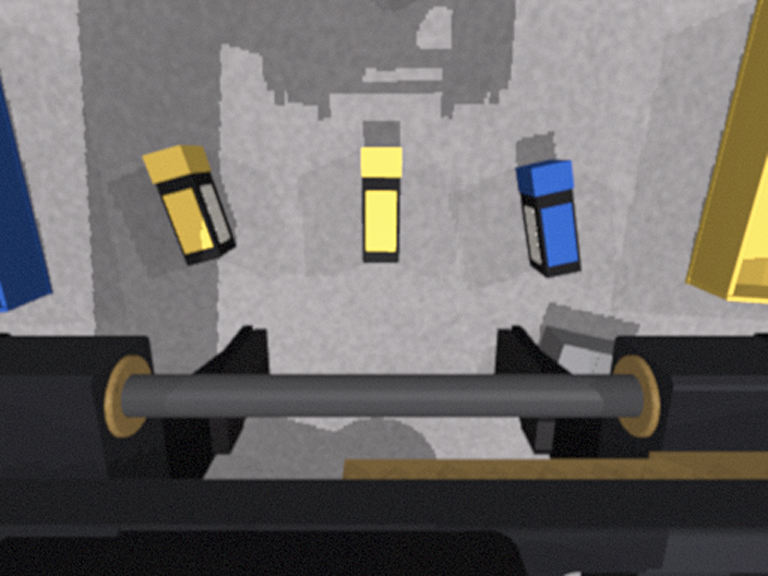

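Yellow C is at (0.430, -0.009), B at (0.430, 0.136) with yaw 15°, and blue at (0.419, -0.139) with yaw 12.6°. Grasping C.

{"method": "send_rows", "body": {"moves": [0,0,0,1.7,0,0,1,0,0,0,1.7,0,-2,1,0,0,0,0,0,-4,1,0,0,0,0,0,-4,1,0,0,0,0,0,-4,1,0,0,0,0,0,-4,1,0,0,0,0,0,-2,0,0,0,0,0,0,-0.8,-0.1,0,0,0,0,0,0,-0.1,0,0,0,0,0,0,-1,0,0,0,0,0,0,-1,0,0,0,0,0,0,-1,0,0,0,0,0,0,-1,0,0,0,0,0,0,-1,0,0,0,0,0,0,-1,0,0,0,0,0,0,-1,0,0,0,0,0,0,-1]}}

```text
time_s: 35.7
position: [0.4294, -0.008, 0.01]
tcp_rot: [[1.0, 0.001, 0.001], [0.001, -1.0, -0.0], [0.001, 0.0, -1.0]]
force: [0.1, -1.2, 6.0]
opening: 0.315
```

{"method": "send_rows", "body": {"moves": [0,0,0,0,0,1.5,-1,0,0,0,0,0,3,-1,0,0,0,0,0,4,-1,0,0,0,0,0,4,-1,0,0,-0.5,0,-1.6,2,-1,0,0,-0.5,-0.3,-3,0,-1,0,0,-0.5,-0.3,-4,0,-1,0,0,-0.5,-0.3,-4,0,-1,0,0,-0.5,-0.3,-4,0,-1,0,0,-0.5,-0.3,-4,0,-1,0,0,0,-0.3,-4,0,-1,0,0,0,0,-4,0,-1,0,0,0,0,-2,0,-1,0,0,0,0,-1,0,-1,0,0,0,0,0,0,-1,0,0,0,0,0,0,-1]}}

```text
time_s: 37.3
position: [0.4106, -0.3218, 0.1541]
tcp_rot: [[0.999, -0.051, -0.002], [-0.051, -0.999, 0.003], [-0.002, -0.003, -1.0]]
force: [-0.1, -0.1, -0.9]
opening: 0.318
```

```bash
python3 - <<'E'
from h import *
c=cam('wrist'); s=read_state(); print(s['position'],s['opening'],s['force'],s['tcp_rot'][:,0])
save(c,'w17.png')
E
```

```text
[ 0.4107528  -0.32160664  0.15424019] 0.323845542264231 [ 0.42540448  0.01046336 -1.3439075 ] [ 0.99872303 -0.05049638 -0.00155501]
```

View pics/w17.png

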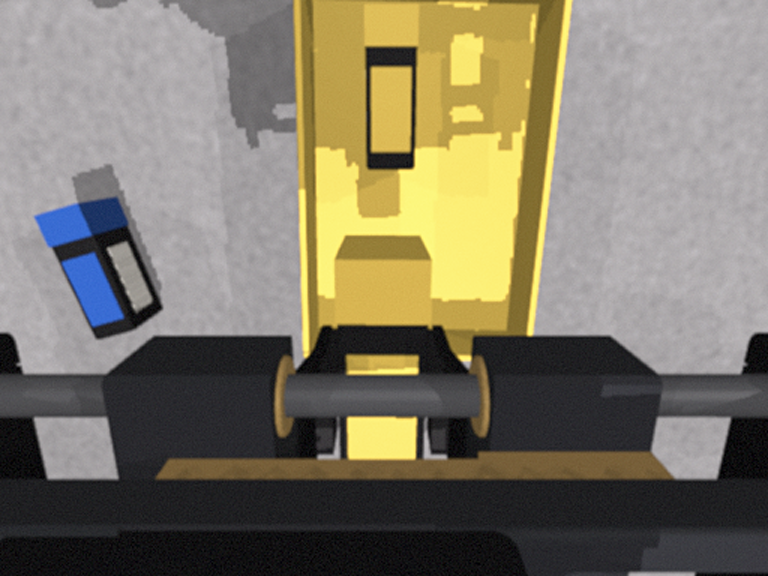

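```bash
python3 - <<'E'
from h import *
c=cam('wrist'); s=read_state(); print(s['position'])
f=lambda u,v,z:ray(c,u/1.5,v/1.5,z).round(4)
print('near rim',f(318,357,.05),f(505,362,.05),'left rim',f(303,300,.05),'right',f(535,300,.05)); print('floor/near wall',f(460,330,.004))
print(comps(c,'blue',.042,80))
E
```

```text
[ 0.41089202 -0.32170044  0.15436032]
near rim [ 0.3608 -0.2795  0.05  ] [ 0.3516 -0.3973  0.05  ] left rim [ 0.3989 -0.2737  0.05  ] right [ 0.392  -0.4146  0.05  ]
floor/near wall [ 0.3558 -0.3764  0.004 ]
[(array([ 62., 193.]), array([ 409.5, -141.9]), 45.8, 23.3, 12.5), (array([ 54., 147.]), array([ 452.6, -144.4]), 51.6, 20.3, -77.5)]
```

{"method": "send_rows", "body": {"moves": [0,0,0,0.2,-0.5,0,-1,0,0,0,0,0,-2,-1,0,0,0,0,0,-4,-1,0,0,0,0,0,-4,-1,0,0,0,0,0,-2.3,-1,0,0,0,0,0,-1,-1,0,0,0,0,0,-0.4,-1,0,0,0,0,0,0,-1,0,0,0,0,0,0,0,0,0,0,0,0,0,0,0,0,0,0,0,0,0,0,0,0,0,0,0,0,0,0,0,0,0,3,0,0,0,0,0,0,4,0,0,0,0,0,0,4,0,0,0,0,0,0,4,1,0,0,0,0,1,4,1,0,0,0,0,0,0,1]}}

```text
time_s: 39.2
position: [0.4154, -0.3207, 0.2132]
tcp_rot: [[0.999, -0.051, 0.008], [-0.051, -0.999, -0.009], [0.008, 0.008, -1.0]]
force: [0.7, 0.0, 0.2]
opening: 0.688
```

{"method": "send_rows", "body": {"moves": [0,0,1,-0.5,2,0,1,0,0,1,-0.2,3,0,1,0,0,1,-0.2,4,0,1,0,0,1,0,4,0,1,0,0,1,0,4,0,1,0,0,1,0,4,0,1,0,0,2,0,4,0,1,0,0,2,0,4,0,1,0,0,2,0,4,0,1,0,0,2,0,4,0,1,0,0,2,0,4,0,1,0,0,2,0,3,0,1,0,0,0,0,1,0,1,0,0,0,0,0,0,1,0,0,0,0,0,0,1,0,0,0,0,0,0,1]}}

```text
time_s: 40.8
position: [0.4042, 0.1299, 0.2074]
tcp_rot: [[0.966, 0.257, -0.0], [0.257, -0.966, -0.0], [-0.0, 0.0, -1.0]]
force: [-0.4, 0.0, -0.5]
opening: 1.0
```

```bash
python3 - <<'E'
from h import *
c=cam('wrist'); s=read_state(); print(s['position'],s['opening'],s['force'],s['tcp_rot'][:,0])
save(c,'w18.png');print(*comps(c,'yellow',.042,80),sep='\n')
c=cam('scene');save(c,'s18.png')
E
```

```text
[0.40431639 0.12987002 0.20746908] 0.9984947818809113 [ 0.08736715  0.17316611 -0.31276158] [ 9.66387573e-01  2.57089463e-01 -2.57015358e-04]
(array([255., 155.]), array([419.7, 133.4]), 44.6, 23.0, 14.9)
(array([253., 117.]), array([460.3, 143.7]), 27.3, 20.3, -75.1)
```

View pics/w18.png

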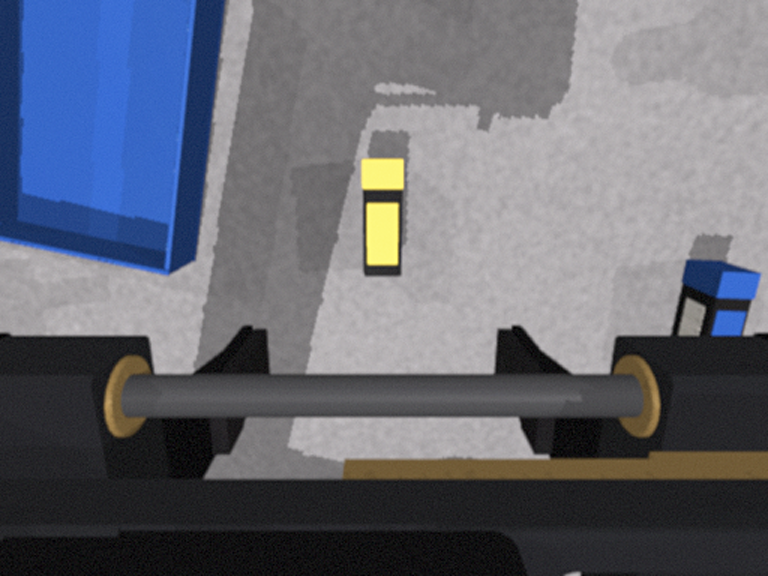

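View pics/s18.png

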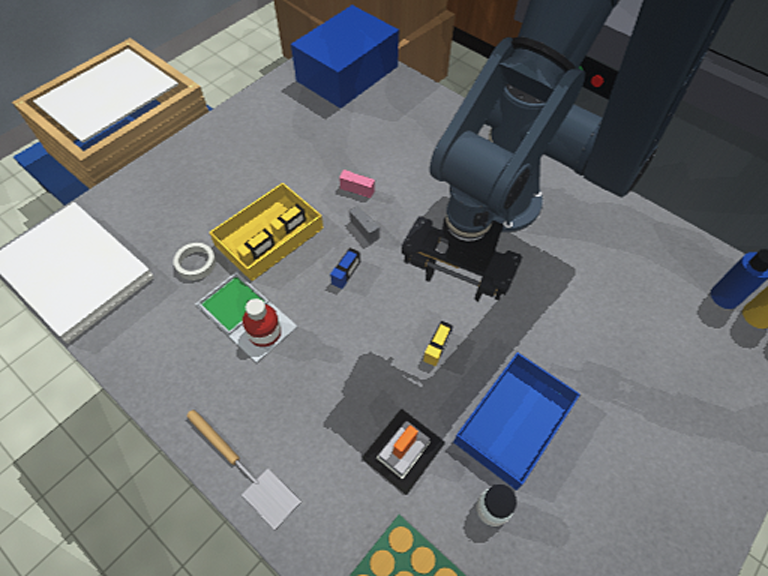

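Two yellows are in the crate. B is centred at (0.429, 0.136) with the tool already aligned. Grasping it.

{"method": "send_rows", "body": {"moves": [0,0,0,1.3,0.3,0,1,0,0,0,1.2,0.3,-2,1,0,0,0,0,0,-4,1,0,0,0,0,0,-4,1,0,0,0,0,0,-4,1,0,0,0,0,0,-3,1,0,0,0,0,0,-2,0,0,0,0,0,0,-0.8,-0.1,0,0,0,0,0,0,-0.1,0,0,0,0,0,0,-1,0,0,0,0,0,0,-1,0,0,0,0,0,0,-1,0,0,0,0,0,0,-1,0,0,0,0,0,0,-1,0,0,0,0,0,0,-1,0,0,0,0,0,0,-1,0,0,0,0,0,0,-1]}}

```text
time_s: 42.6
position: [0.4294, 0.137, 0.01]
tcp_rot: [[0.966, 0.259, 0.001], [0.259, -0.966, 0.0], [0.001, 0.0, -1.0]]
force: [0.0, -0.2, 5.0]
opening: 0.32
```

Gripped. Carrying it to the third spot at (0.463, -0.376).

{"method": "send_rows", "body": {"moves": [0,0,0,0,0,1.5,-1,0,0,0,0,0,3,-1,0,0,0,0,0,4,-1,0,0,0,0,-1,4,-1,0,0,-1,0.2,-2,2,-1,0,0,-1,0.2,-3,0,-1,0,0,-1.5,0.3,-4,0,-1,0,0,-1.5,0.3,-4,0,-1,0,0,-1.5,0.3,-4,0,-1,0,0,-1.5,0.3,-4,0,-1,0,0,-2,0.3,-4,0,-1,0,0,-2,0.3,-4,0,-1,0,0,-2,0.3,-4,0,-1,0,0,-2,0.3,-4,0,-1,0,0,-2,0.3,-4,0,-1,0,0,0,0.3,-4,0,-1,0,0,0,0.3,-3,0,-1,0,0,0,0,-1.8,0,-1,0,0,0,0,0,0,-1,0,0,0,0,0,0,-1]}}

```text
time_s: 44.6
position: [0.4653, -0.3693, 0.1538]
tcp_rot: [[0.999, -0.052, -0.002], [-0.052, -0.999, 0.003], [-0.002, -0.003, -1.0]]
force: [0.8, 0.1, -0.9]
opening: 0.315
```

```bash
python3 - <<'E'
from h import *
c=cam('wrist');c=cam('wrist'); s=read_state(); print(s['position'],s['opening'],s['force'],s['tcp_rot'][:,0])
save(c,'w19.png')
E
```

```text
[ 0.4656352  -0.36863329  0.1541321 ] 0.3213236423214857 [-0.50240466  0.95186765 -1.18239213] [ 0.99871014 -0.05074641 -0.00168875]
```

View pics/w19.png

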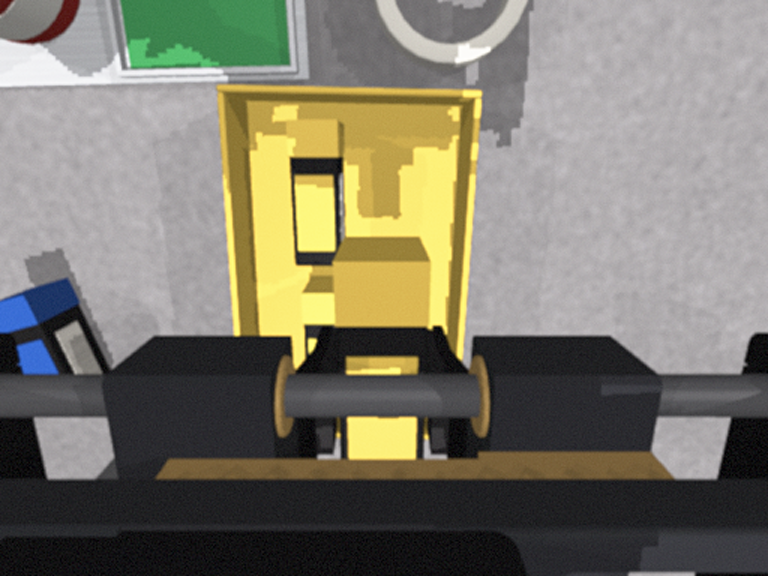

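```bash
python3 - <<'E'
from h import *
c=cam('wrist'); s=read_state(); print(s['position'])
f=lambda u,v,z:ray(c,u/1.5,v/1.5,z).round(4)
print('A',f(294,165,.046),f(338,165,.046),f(296,262,.046),f(336,262,.046),'right rim out/in',f(480,95,.05),f(467,330,.05),f(458,330,.05),'left',f(240,330,.05))
print('C2 cap',f(305,290,.046))
E
```

```text
[ 0.46586365 -0.36877758  0.15432177]
A [ 0.5334 -0.3227  0.046 ] [ 0.5322 -0.3477  0.046 ] [ 0.4768 -0.3181  0.046 ] [ 0.4756 -0.3422  0.046 ] right rim out/in [ 0.5649 -0.4274  0.05  ] [ 0.4294 -0.4204  0.05  ] [ 0.4297 -0.4148  0.05  ] left [ 0.4363 -0.2798  0.05  ]
C2 cap [ 0.459  -0.3218  0.046 ]
```

{"method": "send_rows", "body": {"moves": [0,0,0,0,-0.6,0,-1,0,0,0,0,-0.5,-1,-1,0,0,0,0,0,-3,-1,0,0,0,0,0,-3,-1,0,0,0,0,0,-2,-1,0,0,0,0,0,0,-1,0,0,0,0,0,-2,-1,0,0,0,0,0,-1.5,-1,0,0,0,0,0,-0.9,-1,0,0,0,0,0,0,-1,0,0,0,0,0,0,-1]}}

```text
time_s: 45.85
position: [0.4664, -0.3822, 0.0209]
tcp_rot: [[0.999, -0.052, 0.0], [-0.052, -0.999, -0.0], [0.0, 0.0, -1.0]]
force: [0.4, 0.7, -1.4]
opening: 0.322
```

{"method": "send_rows", "body": {"moves": [0,0,0,0,0.1,-0.5,-1,0,0,0,0,0,0,-1,0,0,0,0,0,0,-0.2,0,0,0,0,0,0,-0.2,0,0,0,0,0,0,-0.2,0,0,0,0,0,0,-0.2,0,0,0,0,0,2,-0.2,0,0,0,0,0,3,-0.2,0,0,0,0,0,4,-0.2,0,0,0,0,0,4,1,0,0,0,0,0,4,1,0,0,2,-0.5,2,2,1,0,0,2,-1,3,0,1,0,0,3,-1,4,0,1,0,0,3,-1,4,0,1,0,0,3,-1,4,0,1,0,0,2,-1,3,0,1,0,0,0,-1,3,0,1,0,0,0,-0.5,1,0,1,0,0,0,0,0,0,1]}}

```text
time_s: 47.85
position: [0.3955, -0.1399, 0.2057]
tcp_rot: [[0.978, 0.21, -0.0], [0.21, -0.978, 0.0], [-0.0, -0.0, -1.0]]
force: [1.0, -1.2, 0.7]
opening: 1.002
```

{"method": "send_rows", "body": {"moves": [0,0,0,0,0,0,1,0,0,0,0,0,0,1]}}

```text
time_s: 48.05
position: [0.3974, -0.1427, 0.2058]
tcp_rot: [[0.978, 0.207, 0.002], [0.207, -0.978, -0.001], [0.001, 0.002, -1.0]]
force: [0.4, 0.1, -0.5]
opening: 1.0
```

```bash
python3 - <<'E'
from h import *
c=cam('wrist'); s=read_state(); print(s['position'],s['opening'],s['force'],s['tcp_rot'][:,0])
save(c,'w20.png');print(*comps(c,'blue',.042,80),sep='\n')
c=cam('scene');save(c,'s20.png')
E
```

```text
[ 0.39720546 -0.14254225  0.20566512] 0.9986583868043083 [ 1.07961571  0.30068085 -1.05871785] [9.78330241e-01 2.07048439e-01 9.39808476e-04]
(array([255., 159.]), array([ 409.4, -141. ]), 44.9, 22.8, 12.5)
(array([255., 120.]), array([ 450.5, -132.9]), 27.2, 20.4, -78.0)
```

View pics/w20.png

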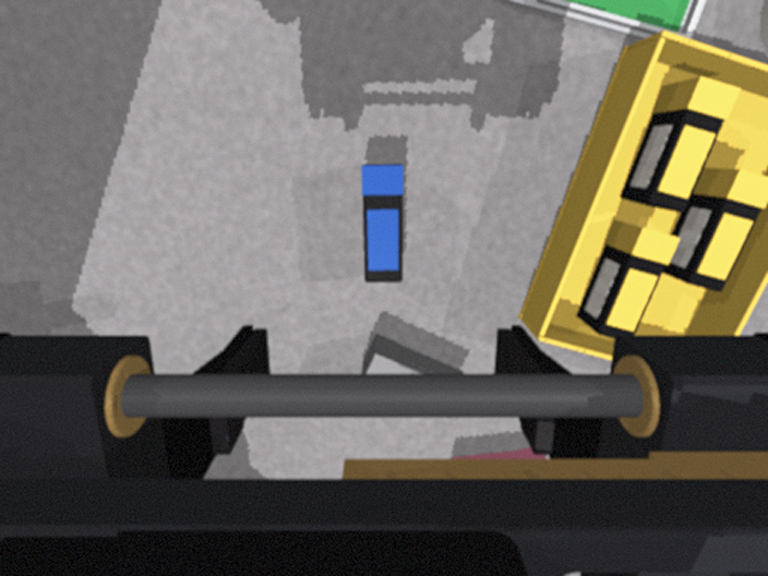

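View pics/s20.png

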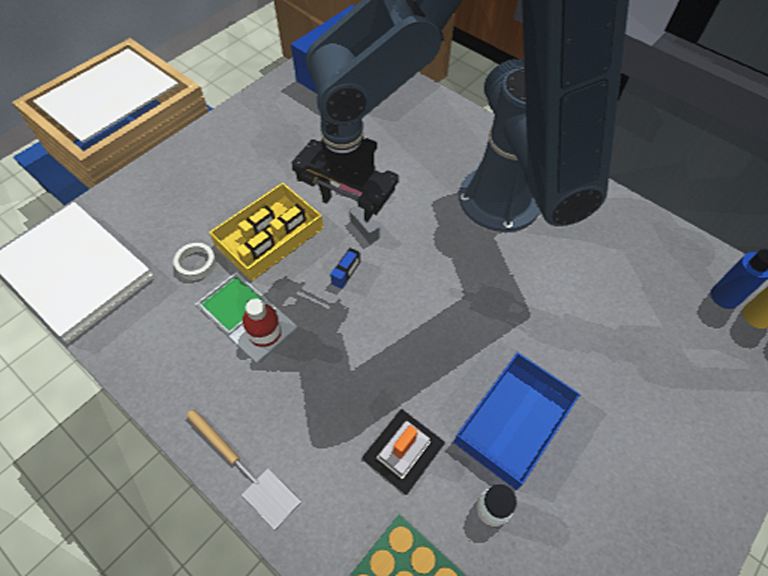

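All three yellows stand in the crate. The blue one is centred at (0.419, -0.139) and the tool is aligned. Grasping it.

{"method": "send_rows", "body": {"moves": [0,0,0,1.2,0.2,0,1,0,0,0,1,0.2,-2,1,0,0,0,0,0,-4,1,0,0,0,0,0,-4,1,0,0,0,0,0,-4,1,0,0,0,0,0,-3,1,0,0,0,0,0,-1.8,0,0,0,0,0,0,-0.8,-0.1,0,0,0,0,0,0,-0.1,0,0,0,0,0,0,-1,0,0,0,0,0,0,-1,0,0,0,0,0,0,-1,0,0,0,0,0,0,-1,0,0,0,0,0,0,-1,0,0,0,0,0,0,-1,0,0,0,0,0,0,-1,0,0,0,0,0,0,-1]}}

```text
time_s: 49.85
position: [0.4186, -0.1373, 0.01]
tcp_rot: [[0.978, 0.208, 0.001], [0.208, -0.978, -0.001], [0.001, 0.001, -1.0]]
force: [0.1, -0.9, 5.1]
opening: 0.316
```

{"method": "send_rows", "body": {"moves": [0,0,0,0,0,1.5,-1,0,0,0,0,0,3,-1,0,0,0,0,0,4,-1,0,0,0,0.3,1,4,-1,0,0,-1,0.3,2,2,-1,0,0,-1,0.3,3,0,-1,0,0,-1,0.3,4,0,-1,0,0,-1,0.3,4,0,-1,0,0,-1,0.3,4,0,-1,0,0,-1,0.3,4,0,-1,0,0,-1,0.3,4,0,-1,0,0,-1,0.4,4,0,-1,0,0,-1,0.4,4,0,-1,0,0,-1,0.4,4,0,-1,0,0,0,0.4,4,0,-1,0,0,0,0,3,0,-1,0,0,0,0,2,0,-1,0,0,0,0,1,0,-1,0,0,0,0,0,0,-1,0,0,0,0,0,0,-1]}}

```text
time_s: 51.85
position: [0.4576, 0.3421, 0.1541]
tcp_rot: [[0.999, 0.035, -0.001], [0.035, -0.999, -0.001], [-0.001, 0.001, -1.0]]
force: [-0.4, -0.7, -1.3]
opening: 0.318
```

```bash
python3 - <<'E'
from h import *
c=cam('wrist');c=cam('wrist'); s=read_state(); print(s['position'],s['opening'],s['force'],s['tcp_rot'][:,0])
save(c,'w21.png')
E
```

```text
[0.45798647 0.34172042 0.15437884] 0.3162546891498755 [-0.07910371  0.74914515 -1.43949461] [ 9.99422798e-01  3.39571912e-02 -9.90127923e-04]
```

View pics/w21.png

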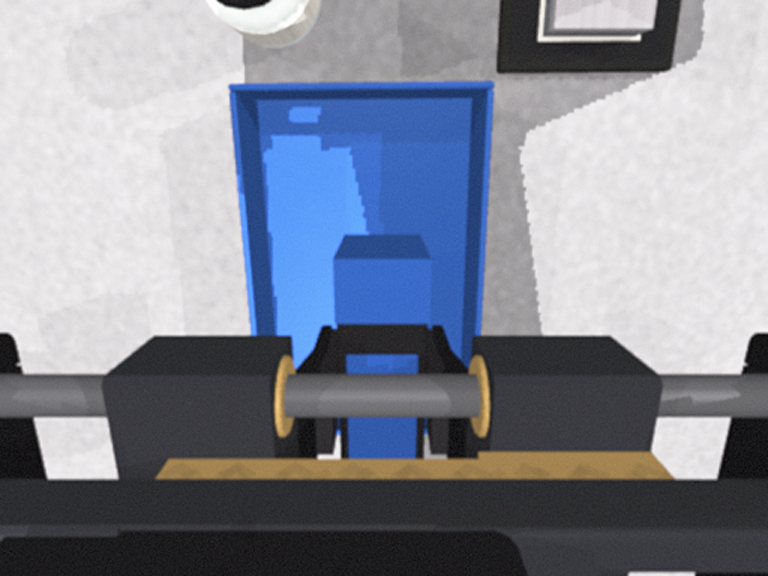

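The blue cartridge is over the blue crate, about 1 cm right of its centre. I'll shift it, lower, release and retreat to clear the views.

{"method": "send_rows", "body": {"moves": [0,0,0,0,0.7,-1,-1,0,0,0,0,0,-3,-1,0,0,0,0,0,-4,-1,0,0,0,0,0,-3,-1,0,0,0,0,0,-1.8,-1,0,0,0,0,0,-0.9,-1,0,0,0,0,0,0,-1,0,0,0,0,0,0,-1,0,0,0,0,0,0,0.1,0,0,0,0,0,0,0.1,0,0,0,0,0,0,0.1,0,0,0,0,0,0,0.1,0,0,0,0,0,0,0.1,0,0,0,0,0,3,0.1,0,0,0,0,0,4,0.1,0,0,0,0,0,4,0.1,0,0,0,0,0,4,1,0,0,0,0,-1,4,1,0,0,0,0,-3,2,1]}}

```text
time_s: 53.85
position: [0.4601, 0.3121, 0.2316]
tcp_rot: [[0.999, 0.038, 0.008], [0.038, -0.999, 0.004], [0.008, -0.004, -1.0]]
force: [0.2, -1.3, -0.4]
opening: 0.74
```

{"method": "send_rows", "body": {"moves": [0,0,0,1,-3,0,1,0,0,0,1,-3,0,1,0,0,0,1,-3,0,1,0,0,0,1,-3,0,1,0,0,0,1,-1,0,1,0,0,0,0.5,-1,0,1,0,0,0,0,0,0,1,0,0,0,0,0,0,1,0,0,0,0,0,0,1]}}

```text
time_s: 54.75
position: [0.5125, 0.171, 0.2274]
tcp_rot: [[0.999, 0.037, -0.001], [0.037, -0.999, 0.0], [-0.001, -0.0, -1.0]]
force: [0.5, 0.8, 1.0]
opening: 1.002
```

```bash
python3 - <<'E'
from h import *
c=cam('wrist'); s=read_state(); print(s['position'],s['opening'],s['force'],s['tcp_rot'][:,0])
save(c,'w22.png'); print(comps(c,'orange',.083))
c=cam('scene');save(c,'s22.png');print(comps(c,'white',.118,50,(150,190,190,220)))
E
```

```text
[0.51256824 0.17102906 0.22745532] 0.9998427127124182 [0.02010508 0.60696678 0.12543818] [ 9.99323150e-01  3.67825854e-02 -5.33009907e-04]
[(array([206.,  35.]), array([641. , 219.3]), 51.5, 22.5, 2.1)]
[(array([171., 203.]), array([ 644.4, -161.7]), 42.8, 33.0, -12.8)]
```

View pics/w22.png

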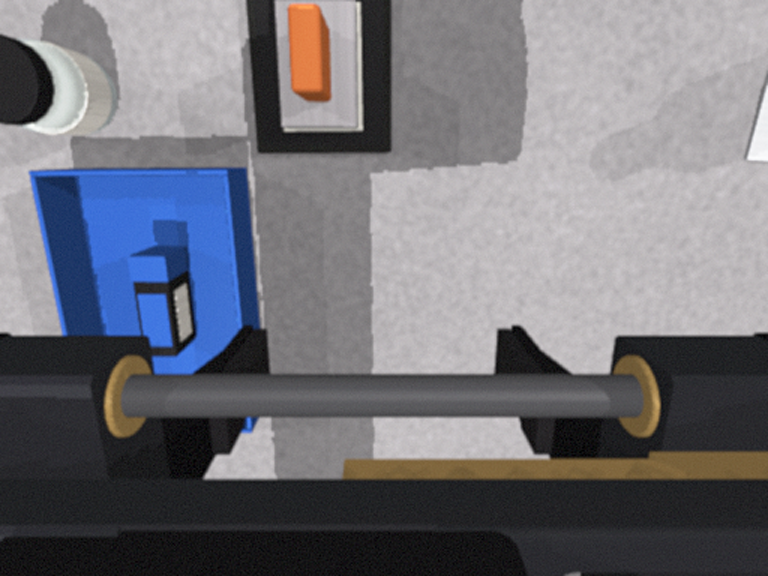

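View pics/s22.png

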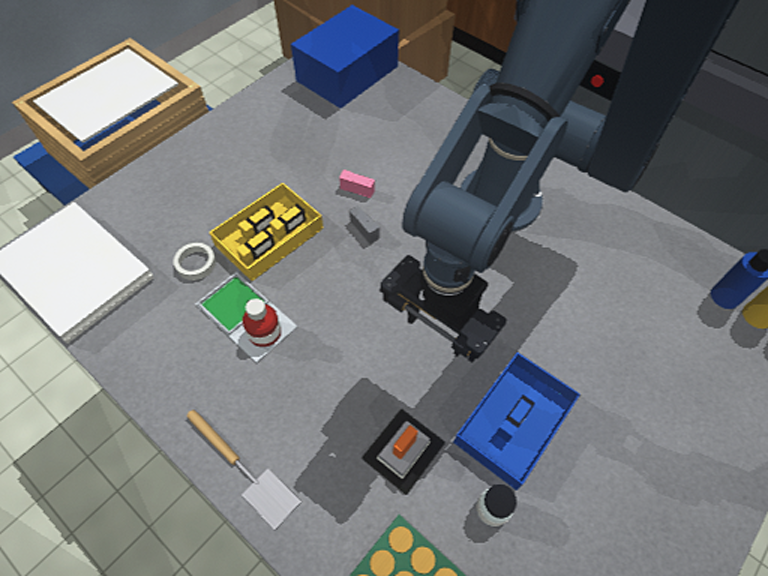

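Everything is placed. For a final check of the wiper's centring I'll bring the camera over the pad.

{"method": "send_rows", "body": {"moves": [0,0,0,2,1.5,0,1,0,0,0,2,2,0,1,0,0,0,1.5,1.6,0,1,0,0,0,0,0,0,1,0,0,0,0,0,0,1,0,0,0,0,0,0,1]}}

```text
time_s: 55.45
position: [0.5669, 0.2207, 0.2273]
tcp_rot: [[0.999, 0.036, -0.002], [0.036, -0.999, -0.001], [-0.002, 0.001, -1.0]]
force: [-0.2, -0.7, -1.0]
opening: 1.003
```

```bash
python3 - <<'E'
from h import *
c=cam('wrist'); s=read_state(); print(s['position'])
cv2.imwrite('pics/w23.png',cv2.resize(c['p'][30:200,170:340,::-1],None,fx=3.5,fy=3.5,interpolation=cv2.INTER_CUBIC)); print(comps(c,'orange',.083),comps(c,'black',.008,1500,(150,0,350,200)))
E
```

```text
[0.56703438 0.22055041 0.22742725]
[(array([255.,  95.]), array([644.2, 222. ]), 46.9, 17.4, 1.6)] [(array([254.,  92.]), array([644.8, 222.4]), 120.7, 104.6, 2.5)]
```

View pics/w23.png

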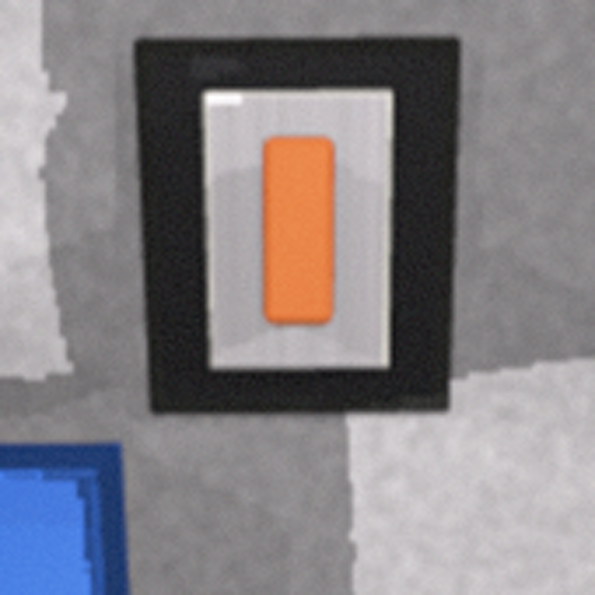

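The wiper is centred within 1 mm: handle at (644.2, 222.0) mm, pad at (644.8, 222.4) mm. The robot is clear of everything, so I'm handing in.

```bash
python3 -c "
from h import *
print(hand_in())"
```

```text
the job is handed in; nothing more can be done
None
```

The job is done and handed in at about 55 s of the 210 s allowed. No verdict was reported.

- **Wiper and cleaner:** I stood the wiper upright in the tray and let go. I then pressed the nozzle cap to its stop at z 0.108 m, reading 14.6 N, and it sprang back up. The cleaner was fired only this once, with the wiper standing in the tray.
- **Parking pad:** The wiper now stands flat on the pad. In the last wrist picture its handle was at (644.2, 222.0) mm and the pad's middle at (644.8, 222.4) mm.
- **Cartridges:** Only four were on the bench. The last pictures show all three yellow ones standing in the yellow crate and the one blue in the blue crate.
- **Left alone:** I did not touch the jar, tape, grey look-alike or pink look-alike. The last pictures show them where they were.

**What went wrong:** On the first carry the wiper slid about 8 mm down in the grip, so it met the tray floor early with about 35 N at the wrist. I backed off, measured again, set it down gently and regrasped it before going to the pad.

**Checks that disagreed:** Positions from the different cameras differed by about 2–4 mm for most things. I relied on the wrist camera once the arm had settled, and no final check failed.

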